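# Fill the art caddy and hang it on the display hook

## Task

Stand the tall glue bottle upright in one of the four open end compartments of the plywood art caddy while the caddy stands on the counter, and let go of it. Then hang the caddy by its handle bar on the hook of the little slatwall display stand, lowering it on gently near the middle of the bar, and leave it hanging quietly (a slight sway is fine) with the bottle in it. Leave the paint pot, the ink bottle and the tape roll where they are.

Things in the scene. Friction and masses are not known exactly. Their poses are not given: they have to be found in the camera images.
- caddy: Loose plywood caddy, 0.42 kg, 170 (its x) by 120 mm (y); origin: centre of underside, z up. Walls 4 mm thick, 50 mm high, floor 5 mm thick. A closed box fills the middle (|x| under 23.5, 50 mm high). Each end has a 4 mm divider at y = 0: four open compartments, 57.5 (x) by 54 mm (y) inside, centred at x +-52, y +-29 mm. A bar handle runs along x above.
- caddy_handle (a point): Centre of the caddy's handle bar, at x = 0, y = 0, z = 120 mm in its frame, same axes. Bar straight along x, 10 mm wide and thick, from 115 to 125 mm above the caddy's underside, on end posts at x = +-82 mm (6 by 14 mm). The window below it is free from 50 to 115 mm high.
- glue: Loose tall white glue bottle, about 55 g, 105 mm high: straight round body 34 mm across up to 88 mm, cap 20 to 23 mm across above. Origin: centre of underside, z up. The tallest of three round things in a row on the counter, in any order.
- pot: Bystander: squat round grey paint pot, diameter 60 mm, 56 mm high. Origin: centre of its underside.
- ink: Bystander: small glass ink bottle, diameter 42 mm, narrow cap, 54 mm high. Origin: centre of its underside.
- tape: Bystander: tape roll lying flat, outer diameter 72 mm, 24 mm high. Origin: centre of its underside.
- stand: Fixed display stand: base plate 200 (its x) by 170 mm (y), 12 mm thick; origin: centre of its underside, z up. White slatted panel upright along its +x edge, 170 mm wide, front face at x = 77 mm, top 224 mm high. One steel hook, rod 8 mm thick, runs level from the panel at y = 0 towards -x, axis 190 mm above the counter, to x = -45 mm, then turns up at 45 degrees to its tip.
- hook_rest (a point): Point on top of the hook's level rod, 77 mm in front of the panel (x = 0, y = 0, z = 194 mm in the stand's frame), where the underside of the bar should rest. Axes as the stand's: the hook points along -x.
- hook_tip (a point): Centre of the hook's upturned tip (x = -60, y = 0, z = 206 mm in the stand's frame, topmost point 210 mm). Axes as the stand's.
Things that resemble listed ones, but are neither listed nor needed, are in the scene too. Several things have the shape of the caddy; the one meant has the colours described above. There is more than one size of the glue; the job needs the middle-sized.

How it is judged:
By the outcome, as a careful person would: the job done as asked, in the order asked, and still so for the second after the job is handed in, with the robot touching nothing.
It also fails if it takes over 64 s, if anything falls off the work surface, if the arm or the gripper's body presses on something with over 40 N, if the wrist force passes 120 N, or if a joint passes its speed limit or range.

## Robot

A 6-joint arm with a two-finger parallel gripper is mounted at the origin on the work surface. World frame = base frame: x ahead of the robot, y to its left, z up, the work surface at z = 0. Lengths are in m, angles in rad, forces in N, time in s.
With the tool pointing down it reaches from about 0.35 to 0.775 m from the base axis. Payload 7.3 kg.
Tool frame: the origin (TCP) lies at the very end of the fingers, on their centre line; the grasp point (between the pads) lies 19 mm behind it (hold_point_z is the distance from the TCP to the grasp point, in m); z points along the fingers, y is the line along which they close (so a half turn about z gives the same grasp; the last joint's range is limited). The gripper opens to 92 mm and grips with 3 to 60 N. Pads are 19 mm wide; open, the fingers measure 130 mm over their backs; the gripper's body (75 mm by 190 mm) begins 47 mm behind the grasp point.
Start: joints at [-1.479, 0.342, 1.524, -0, 1.275, -0.146], TCP at [0.124, -0.51, 0.227] pointing down, gripper open.
Joint ranges: [-2.53, 2.53], [-0.77, 2.02], [0.04, 2.7], [-1, 4.14], [0.28, 2.66], [-3.11, 3.11]. Speed limits (rad/s): [2.57, 2.57, 3.14, 3.14, 3.14, 3.14].

## Interface

Orientations are given as a unit quaternion [w, x, y, z].
In Python, from bench import read_state, capture, camera_model, finish_job, boxes_of, spot_point, hold_point_z gives the robot as it stands.
- The arm moves only by the tool arm_command, never from a script. Its argument "plan" is a list of rows, each a list of 3 entries, a list of its own where there are three numbers: the opening in per cent of the stroke, from 0 (shut) to 100 (fully open), then the shift along the tool's x, y, z in cm, then the turn, a rotation vector about the tool's x, y, z in rad. In form: [[claw, [tx, ty, tz], [wx, wy, wz]], ...]. A call has 1 to 10 rows; each row is the pose to reach, as a shift and turn from the pose commanded when the call began, along the tool's axes at that moment; what a row does not reach only later rows make up. A row lasts 1/10 s, in which the tool goes at most 50 mm and 8.59 degrees, less where a joint would pass 70% of its speed; a pose out of reach is approached as far as the arm can. A call with a gripper value outside its range is refused whole. The fingers move at their own pace and stop on an object; "force" is the grip in N (left out, the last holds). Time passes only in rows, so rows that repeat a pose let the fingers close. It gives the time, the measured TCP pose, the force, the opening and the grip force at its end, in the units of the state.
- read_state(): the state, without advancing time (a new reading comes with each control period).
- capture(name): name is "scene" or "top" or "wrist"; returns the picture (400x640x3 uint8, blue, green, red); there is no depth.
- camera_model(name): a dict with "mtx" (3x3 intrinsics, pixels), "position" and "rotation" of the camera in the world; the wrist camera has in their place "mount" (4x4, takes a point from camera to tool coordinates, whose origin is the TCP and whose axes are the flange's). Camera axes: x right, y up, looking along -z (the intrinsics and any distortion apply to the point x, -y, -z); pixel columns grow to the right and rows downward; lengths in m; the calibration is good to about 2 mm. A picture is of the moment at which its call begins: read the wrist's pose just before it. camera_model takes no time and is no camera call.
- finish_job(): hands the job in; it is judged then, once.
Trained networks look in the newest picture that a camera, given by its name, has taken for a name from the list of things; names that differ only in an ending like _2 or _b are one class to them, and where a whole thing is asked for, a point or a joint stands for the part that bears it (a point fixed in the world has none). Each returns a list of dicts, best first, with "score" (0 to 1); they miss things now and then, are a little off and sometimes report something else, mostly with a low value. They report only what shows in the picture. A call takes as long as a camera call. They do not tell look-alikes from the thing itself.
- boxes_of(camera, name): "bbox" ([centre column, centre row, width, height] in pixels, round what is visible of it).
- spot_point(camera, name): "xy" ([column, row] in pixels: a listed point, or the origin of a listed thing).
The state is a dict: "t": time; "qpos": joint angles; "joint_vel": joint speeds; "tau": joint torques, N m; "tool_pos": TCP position; "orientation": TCP orientation; "wrist_force": force on the tool from outside, world axes, zero at the start; "torque": the same for the moment, N m; "grip_width": finger opening in m; "finger_force": force on a finger pad.
Only numpy, scipy, OpenCV 4.12 (cv2) and the standard library are available. Lean on these libraries where they do the work, as an engineer would, in place of code of your own. Each camera call takes 0.05 s, during which the arm holds its last target. There are 200 camera calls.

## Working session

There is one attempt and no reset: what is moved stays moved. The work goes in short steps, Python scripts to look and compute and a tool call to move; the robot and the scene stay as the last step left them, time stands still between calls to the robot, and variables do not carry over. Pictures are saved under pics/ and viewed, at most 10 in all, crops included, and the job is handed in when it is done.

Besides the shell and the picture viewer there is one more tool, called as name(argument=value, ...) on one line, values as JSON. arm_command: Moves the arm, as the interface text tells. Its arguments: {"type":"object","properties":{"plan":{"type":"array"},"force":{"type":"number"}},"required":["plan"]}

```bash
mkdir -p pics; python3 - <<'E'
from bench import *
import cv2,numpy as np
for c in ("scene","top"):
    im=capture(c); cv2.imwrite(f"pics/{c}0.png",im)
    m=camera_model(c); print(c,{k:np.round(v,4).tolist() if not isinstance(v,str) else v for k,v in m.items()})
    for n in ("caddy","glue","stand","pot","ink","tape"):
        print(n,[(np.round(b["bbox"]).tolist(),round(b["score"],2)) for b in boxes_of(c,n)])
    for n in ("caddy_handle","hook_rest","hook_tip","caddy","glue","stand"):
        print(n,[(np.round(b["xy"],1).tolist(),round(b["score"],2)) for b in spot_point(c,n)])
print(read_state()); print(hold_point_z)
m=camera_model("wrist"); print(m)
E
```

```text
scene {'mtx': [[398.7201, 0.0, 322.0891], [0.0, 398.7201, 198.6746], [0.0, 0.0, 1.0]], 'position': [1.0495, -0.7391, 0.669], 'rotation': [0.8331, 0.4608, 0.1508, 0.2661]}
caddy [([177.0, 335.0, 108.0, 92.0], 0.9), ([267.0, 263.0, 81.0, 93.0], 0.6), ([352.0, 243.0, 13.0, 22.0], 0.37)]
glue [([329.0, 195.0, 16.0, 46.0], 0.89), ([316.0, 237.0, 9.0, 28.0], 0.68), ([327.0, 219.0, 16.0, 37.0], 0.58)]
stand [([378.0, 166.0, 74.0, 103.0], 0.66)]
pot [([291.0, 217.0, 20.0, 25.0], 0.84), ([377.0, 166.0, 72.0, 101.0], 0.37)]
ink [([351.0, 241.0, 15.0, 23.0], 0.65)]
tape [([389.0, 254.0, 30.0, 23.0], 0.73)]
caddy_handle [([261.6, 236.8], 0.79), ([170.4, 302.8], 0.64)]
hook_rest [([384.2, 143.1], 0.64)]
hook_tip []
caddy [([265.2, 274.3], 0.93), ([185.3, 339.0], 0.65)]
glue [([329.7, 215.3], 0.97), ([325.4, 232.9], 0.79), ([316.5, 247.1], 0.65)]
stand [([376.5, 198.2], 0.56)]
top {'mtx': [[495.6276, 0.0, 319.2912], [0.0, 495.6276, 194.8076], [0.0, 0.0, 1.0]], 'position': [0.3624, -0.0842, 1.4], 'rotation': [-0.7042, -0.0632, 0.0635, 0.7043]}
caddy [([375.0, 226.0, 64.0, 74.0], 0.98), ([462.0, 229
[... 1150 characters left out ...]
06]), 'wrist_force': array([0.36626663, 0.49731413, 0.68383215]), 'torque': array([ 0.0163302 , -0.01156647, -0.03992565]), 'finger_force': 0.0, 'grip_width': 0.09191999397102384}
0.0188
{'mtx': array([[353.71165987,   0.        , 322.903117  ],
       [  0.        , 353.71165987, 202.1036036 ],
       [  0.        ,   0.        ,   1.        ]]), 'mount': array([[-9.37767646e-04,  9.59243019e-01,  2.82580875e-01,
         7.57932081e-02],
       [ 9.99999057e-01,  6.15915832e-04,  1.22780354e-03,
        -3.34414075e-04],
       [ 1.00371594e-03,  2.82581760e-01, -9.59242692e-01,
        -1.57955966e-01],
       [ 0.00000000e+00,  0.00000000e+00,  0.00000000e+00,
         1.00000000e+00]])}
```

View pics/top0.png

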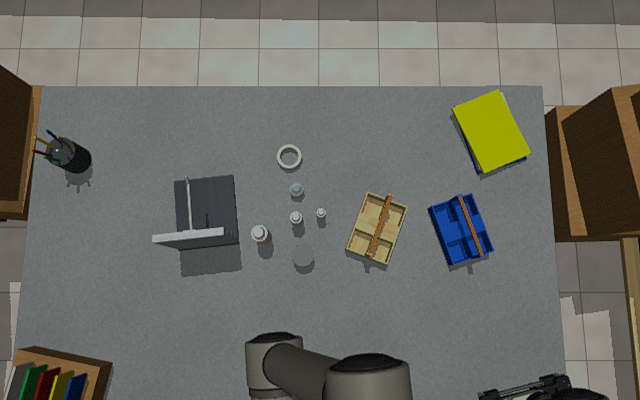

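View pics/scene0.png

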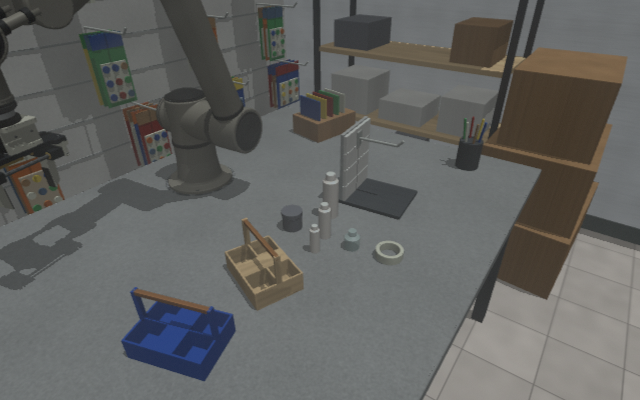

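The plywood caddy shows at top (376,228), with the blue look-alike at (462,229). The white bottles are large (260,233), middle (296,217) and small (321,212); the pot is at (303,256), ink at (296,190) and tape at (289,157). The stand is around (205,215), with its panel on the robot side.

```bash
cat > h.py <<'E'
from bench import *
import cv2,numpy as np
from scipy.spatial.transform import Rotation as R
def rq(q): return R.from_quat([q[1],q[2],q[3],q[0]])
def cam(c,st=None):
    m=camera_model(c)
    if c=="wrist":
        st=st or read_state(); M=np.array(m["mount"]); Rt=rq(st["orientation"]).as_matrix()
        return np.array(m["mtx"]),Rt@M[:3,3]+st["tool_pos"],Rt@M[:3,:3],m
    return np.array(m["mtx"]),np.array(m["position"]),rq(m["rotation"]).as_matrix(),m
def at(C,px,z):
    K,p,Rc,m=C; u=np.linalg.inv(K)@[px[0],px[1],1]; d=Rc@[u[0],-u[1],-u[2]]
    return p+d*(z-p[2])/d[2]
def pix(C,X):
    K,p,Rc,m=C; v=Rc.T@(np.asarray(X)-p); w=K@[v[0],-v[1],-v[2]]; return w[:2]/w[2]
def two(C1,px1,C2,px2):
    A=[];b=[]
    for C,px in((C1,px1),(C2,px2)):
        p=C[1];d=at(C,px,0)-p;d/=np.linalg.norm(d);P=np.eye(3)-np.outer(d,d);A.append(P);b.append(P@p)
    X=np.linalg.lstsq(np.vstack(A),np.hstack(b),rcond=None)[0]; return X
def go(pos,yawy=None,zup=None):
    """shift (cm) & turn to TCP pos with tool y axis at world angle yawy (mod pi), tool down"""
    st=read_state(); Rt=rq(st["orientation"]); s=Rt.inv().apply(np.array(pos)-st["tool_pos"])*100
    w=np.zeros(3)
    if yawy is not None:
        y=Rt.apply([0,1,0]); a=np.arctan2(y[1],y[0])
        out=[]
        for k in (0,np.pi):
            t=yawy+k; T=R.from_matrix(np.array([[-np.sin(t)*-1*-1*-1,np.cos(t),0],[-np.cos(t),np.sin(t),0],[0,0,-1]]))
            out.append((Rt.inv()*T).as_rotvec())
        print("turns",np.round(out,3).tolist(),"q6",st["qpos"][5])
    print("shift cm",np.round(s,2),"t",st["t"])
E
python3 - <<'E'
from h import *
im=cv2.imread("pics/top0.png")
cv2.imwrite("pics/c1.png",cv2.resize(im[150:270,150:420],None,fx=2.95,fy=2.95,interpolation=cv2.INTER_CUBIC))
T=cam("top"); S=cam("scene"); print(T[3].keys())
print("glue",at(T,(296,215),.105),two(T,(299,217.3),S,(325.4,232.9)))
print("rest",at(T,(188.8,200.2),.194),two(T,(188.8,200.2),S,(384.2,143.1)))
print("tip",at(T,(186,176.5),.206))
print("handle",at(T,(380.6,224.2),.12),two(T,(380.6,224.2),S,(261.6,236.8)))
print("caddy",at(T,(374.6,226.1),0),two(T,(374.6,226.1),S,(265.2,274.3)))
print("ink,pot,tape,big",*[at(T,p,.03) for p in((296,190),(303,256),(289,157),(262,236))])
E
```

```text
dict_keys(['mtx', 'position', 'rotation'])
glue [ 0.54330366 -0.02345264  0.105     ] [ 0.54819968 -0.02860594  0.01632176]
rest [0.56776471 0.23722032 0.194     ] [0.56877143 0.23881005 0.18799084]
tip [0.62497076 0.24369297 0.206     ]
handle [ 0.51706909 -0.24405257  0.12      ] [ 0.51863073 -0.24170356  0.1228126 ]
caddy [ 0.52614498 -0.241889    0.        ] [ 0.52341874 -0.24160489  0.01341341]
ink,pot,tape,big [ 0.62475701 -0.01935754  0.03      ] [ 0.44011893 -0.04009735  0.03      ] [0.72046843 0.00136333 0.03      ] [0.49516173 0.07367559 0.03      ]
```

View pics/c1.png

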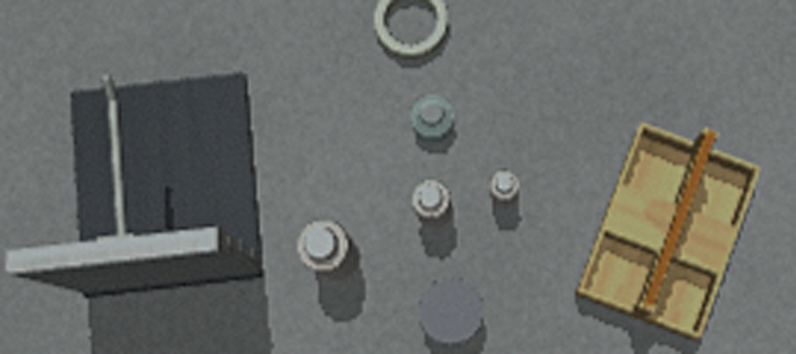

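```bash
python3 - <<'E'
from h import *
T=cam("top")
a,b=at(T,(390.7,195.1),.125),at(T,(369.3,255.1),.125); d=a-b
print("bar",a,b,np.linalg.norm(d),(a+b)/2,"yaw",np.arctan2(d[1],d[0]))
t,w=at(T,(186.6,176.4),.208),at(T,(191.4,230.3),.194); d=w-t
print("hook",t,w,"yaw stand x",np.arctan2(d[1],d[0]),d)
go((.545,-.025,.25),-.34)
print(rq(read_state()["orientation"]).as_matrix().round(3))
E
```

```text
bar [ 0.59295892 -0.2715423   0.125     ] [ 0.4369872  -0.21274516  0.125     ] 0.166686179434469 [ 0.51497306 -0.24214373  0.125     ] yaw -0.3604993734613198
hook [0.6247826  0.24167969 0.208     ] [0.49323707 0.22738962 0.194     ] yaw stand x -3.0333848393703913 [-0.13154553 -0.01429007 -0.014     ]Traceback (most recent call last):
  File "<stdin>", line 7, in <module>
  File "h.py", line 29, in go
    t=yawy+k; T=R.from_matrix(np.array([[-np.sin(t)*-1*-1*-1,np.cos(t),0],[-np.cos(t),np.sin(t),0],[0,0,-1]]))
                ~~~~~~~~~~~~~^^^^^^^^^^^^^^^^^^^^^^^^^^^^^^^^^^^^^^^^^^^^^^^^^^^^^^^^^^^^^^^^^^^^^^^^^^^^^^^^^
  File "scipy/spatial/transform/_rotation.pyx", line 1143, in scipy.spatial.transform._rotation.Rotation.from_matrix
ValueError: Non-positive determinant (left-handed or null coordinate frame) in rotation matrix 0: [[-0.33348709  0.94275467  0.        ]
 [-0.94275467 -0.33348709  0.        ]
 [ 0.          0.         -1.        ]].
```

```bash
sed -i 's/-np.sin(t)\*-1\*-1\*-1,np.cos(t),0\],\[-np.cos(t)/-np.sin(t),np.cos(t),0],[np.cos(t)/' h.py; python3 - <<'E'
from h import *
go((.545,-.025,.25),-.35)
E
```

```text
turns [[0.0, 0.0, -0.983], [0.0, -0.0, 2.159]] q6 -0.14601541466966636
shift cm [ 52.38 -37.23  -2.33] t 1.3
```

arm_command(plan=[[65, [10, -7, -1], [0, 0, -0.15]], [65, [17, -12, -1.5], [0, 0, -0.3]], [65, [24, -17, -2], [0, 0, -0.45]], [65, [31, -22, -2.3], [0, 0, -0.6]], [65, [38, -27, -2.3], [0, 0, -0.75]], [65, [45, -32, -2.3], [0, 0, -0.9]], [65, [52.4, -37.2, -2.3], [0, 0, -0.983]], [65, [52.4, -37.2, -2.3], [0, 0, -0.983]], [65, [52.4, -37.2, -2.3], [0, 0, -0.983]], [65, [52.4, -37.2, -2.3], [0, 0, -0.983]]])

```text
t: 2.3
tool_pos: [0.4525, -0.1315, 0.2473]
orientation: [0.0, 0.819, 0.573, 0.0]
wrist_force: [0.4, -1.1, 0.1]
grip_width: 0.0597
finger_force: 0.0
```

arm_command(plan=[[65, [0, 0, 0], [0, 0, 0]]])

```text
t: 2.4
tool_pos: [0.4543, -0.1288, 0.2471]
orientation: [0.0, 0.817, 0.576, 0.001]
wrist_force: [0.1, -0.7, 0.1]
grip_width: 0.06
finger_force: 0.0
```

```bash
python3 - <<'E'
from h import *
go((.545,-.025,.25),-.35)
E
```

```text
turns [[0.001, -0.002, 0.007], [0.003, 0.002, -3.135]] q6 -0.09729219401669029
shift cm [12.83  5.04 -0.26] t 2.4
```

arm_command(plan=[[65, [4, 1.6, 0], [0, 0, 0]], [65, [8, 3.2, 0], [0, 0, 0]], [65, [12.8, 5, -0.3], [0, 0, 0]], [65, [12.8, 5, -0.3], [0, 0, 0]], [65, [12.8, 5, -0.3], [0, 0, 0]], [65, [12.8, 5, -0.3], [0, 0, 0]]])

```text
t: 3.0
tool_pos: [0.5415, -0.0312, 0.2498]
orientation: [-0.0, 0.82, 0.573, -0.001]
wrist_force: [0.1, -0.5, 0.6]
grip_width: 0.0597
finger_force: 0.0
```

```bash
cat > look.py <<'E'
import sys
from h import *
st=read_state(); im=capture("wrist"); cv2.imwrite(f"pics/{sys.argv[1]}.png",im); C=cam("wrist",st)
np.savez(f"pics/{sys.argv[1]}.npz",p=st["tool_pos"],o=st["orientation"])
print("tcp",st["tool_pos"].round(4),"t",st["t"])
Z={"glue":0,"caddy":0,"caddy_handle":.12,"hook_rest":.194,"hook_tip":.206}
for n in sys.argv[2:]:
    for b in spot_point("wrist",n): print(n,np.round(b["xy"],1),round(b["score"],2),at(C,b["xy"],Z[n]).round(4))
E
python3 look.py w1 glue caddy_handle caddy
```

```text
tcp [ 0.5415 -0.0312  0.2498] t 3.0
glue [349.2 206.3] 0.85 [ 0.5534 -0.0877  0.    ]
glue [319.5 158.7] 0.63 [ 0.5399 -0.0212  0.    ]
glue [246.5  90.8] 0.59 [0.4906 0.0769 0.    ]
caddy [358.7 316.1] 0.8 [ 0.5158 -0.2363  0.    ]
```

View pics/w1.png

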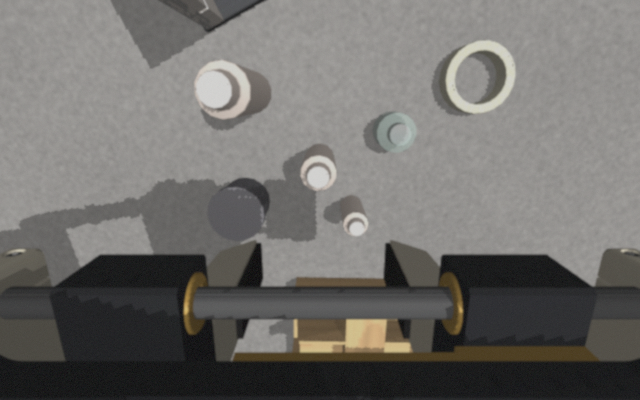

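Middle bottle: cap top at (318,178), shoulder around (318,171), with the small one at (355,222) and the large one at (220,90). The caddy is under the gripper at the bottom of the picture.

```bash
python3 - <<'E'
from h import *
C=cam("wrist")
print(at(C,(318,178),.105),at(C,(318.5,171),.088),at(C,(356,227),.08))
T=cam("top"); print(at(T,(296.,216.3),.105),at(T,(296.3,218),.088))
X=(at(C,(318,178),.105)+at(C,(319.5,158.7),0)+at(T,(296,216.3),.105))/3;print(X)
go((X[0],X[1],.061),-.35)
E
```

```text
[ 0.54016522 -0.0209273   0.105     ] [ 0.54136861 -0.01837364  0.088     ] [ 0.55587514 -0.08530671  0.08      ]
[ 0.53984813 -0.02348083  0.105     ] [ 0.5376037  -0.02352181  0.088     ]
[ 0.54012911 -0.02193509  0.07      ]
turns [[0.0, 0.0, -0.002], [0.0, -0.0, 3.14]] q6 0.15290103045841202
shift cm [ 0.83 -0.49 18.92] t 3.2
```

arm_command(plan=[[65, [0.8, -0.5, 3], [0, 0, 0]], [65, [0.8, -0.5, 6.5], [0, 0, 0]], [65, [0.8, -0.5, 10], [0, 0, 0]], [65, [0.8, -0.5, 13], [0, 0, 0]], [65, [0.8, -0.5, 16], [0, 0, 0]], [65, [0.8, -0.5, 18], [0, 0, 0]], [65, [0.8, -0.5, 18.9], [0, 0, 0]], [65, [0.8, -0.5, 18.9], [0, 0, 0]], [35, [0.8, -0.5, 18.9], [0, 0, 0]], [20, [0.8, -0.5, 18.9], [0, 0, 0]]], force=12)

```text
t: 4.2
tool_pos: [0.5412, -0.0213, 0.0623]
orientation: [0.001, 0.819, 0.573, 0.001]
wrist_force: [0.2, 1.8, 0.2]
grip_width: 0.048
finger_force: 0.0
```

arm_command(plan=[[20, [0, 0, 0], [0, 0, 0]], [20, [0, 0, 0], [0, 0, 0]], [20, [0, 0, 0], [0, 0, 0]]])

```text
t: 4.5
tool_pos: [0.5408, -0.0211, 0.0617]
orientation: [0.001, 0.819, 0.573, 0.0]
wrist_force: [-0.0, 0.6, 4.7]
grip_width: 0.0338
finger_force: 12.0
```

arm_command(plan=[[20, [0, 0, -2], [0, 0, 0]], [20, [0, 0, -5], [0, 0, 0]], [20, [0, 0, -8], [0, 0, 0]], [20, [0, 0, -11], [0, 0, 0]], [20, [0, 0, -14.5], [0, 0, 0]], [20, [0, 0, -14.5], [0, 0, 0]], [20, [0, 0, -14.5], [0, 0, 0]]])

```text
t: 5.2
tool_pos: [0.5404, -0.021, 0.2063]
orientation: [0.0, 0.819, 0.573, 0.0]
wrist_force: [-0.1, -0.4, -0.1]
grip_width: 0.0335
finger_force: 12.0
```

```bash
python3 - <<'E'
from h import *
print(read_state()["grip_width"])
go((.4775,-.1966,.206),-.36)
E
python3 look.py w2 caddy_handle caddy
```

```text
0.03351862671526717
turns [[0.001, -0.0, 0.01], [0.0, 0.002, -3.132]] q6 0.16942247716862271
shift cm [-18.65   0.11   0.03] t 5.2
tcp [ 0.5404 -0.021   0.2063] t 5.2
caddy [367.1 342.9] 0.78 [ 0.5184 -0.2356  0.    ]
```

arm_command(plan=[[20, [-3, 0, 0], [0, 0, 0]], [20, [-6.5, 0.1, 0], [0, 0, 0]], [20, [-10, 0.1, 0], [0, 0, 0.01]], [20, [-13.5, 0.1, 0], [0, 0, 0.01]], [20, [-17, 0.1, 0], [0, 0, 0.01]], [20, [-18.6, 0.1, 0], [0, 0, 0.01]], [20, [-18.6, 0.1, 0], [0, 0, 0.01]], [20, [-18.6, 0.1, 0], [0, 0, 0.01]], [20, [-18.6, 0.1, 0], [0, 0, 0.01]]])

```text
t: 6.25
tool_pos: [0.4775, -0.1951, 0.2054]
orientation: [-0.001, 0.822, 0.569, -0.0]
wrist_force: [0.2, -0.6, -1.0]
grip_width: 0.0335
finger_force: 12.0
```

```bash
python3 look.py w3 caddy_handle caddy; python3 - <<'E'
from h import *
a=cv2.imread("pics/w3.png"); C=cam("wrist")
# overlay predicted caddy corners
c=np.array([.516,-.242]);y=-.36;r=np.array([[np.cos(y),-np.sin(y)],[np.sin(y),np.cos(y)]])
for k,z in ((1,.05),):
    P=[pix(C,[*(c+r@np.array(p)),z]) for p in((-.085,-.06),(.085,-.06),(.085,.06),(-.085,.06))]
    cv2.polylines(a,[np.int32(P)],True,(0,0,255),1)
    P=[pix(C,[*(c+r@np.array(p)),z]) for p in((-.081,.002),(-.0235,.002),(-.0235,.056),(-.081,.056))]
    cv2.polylines(a,[np.int32(P)],True,(0,255,0),1)
P=[pix(C,[*(c+r@np.array(p)),.125]) for p in((-.085,-.005),(.085,-.005),(.085,.005),(-.085,.005))]
cv2.polylines(a,[np.int32(P)],True,(255,0,0),1)
t=capture("top"); T=cam("top")
for z,b in ((.05,((-.085,-.06),(.085,-.06),(.085,.06),(-.085,.06))),(.125,((-.085,-.005),(.085,-.005),(.085,.005),(-.085,.005)))):
    cv2.polylines(t,[np.int32([(pix(T,[*(c+r@np.array(p)),z])-[300,160])*4 for p in b])],True,(0,0,255),1) if 0 else None
cv2.imwrite("pics/w3o.png",a)
E
```

```text
tcp [ 0.4775 -0.1951  0.2054] t 6.25
caddy_handle [393.7 243.6] 0.89 [ 0.5162 -0.2388  0.12  ]
caddy [376.8 200.3] 0.7 [ 0.5204 -0.2415  0.    ]
```

View pics/w3o.png

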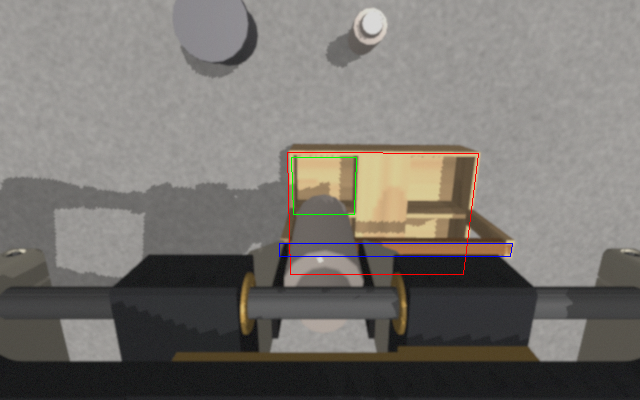

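arm_command(plan=[[20, [0.1, 0.1, 3], [0, 0, 0]], [20, [0.1, 0.1, 6], [0, 0, 0]], [20, [0.1, 0.1, 9], [0, 0, 0]], [20, [0.1, 0.1, 11], [0, 0, 0]], [20, [0.1, 0.1, 12.5], [0, 0, 0]], [20, [0.1, 0.1, 13.2], [0, 0, 0]], [20, [0.1, 0.1, 13.6], [0, 0, 0]], [20, [0.1, 0.1, 13.8], [0, 0, 0]], [20, [0.1, 0.1, 13.8], [0, 0, 0]]])

```text
t: 7.35
tool_pos: [0.4791, -0.1956, 0.0685]
orientation: [0.0, 0.822, 0.569, 0.0]
wrist_force: [-0.7, -0.6, -0.4]
grip_width: 0.0336
finger_force: 12.0
```

arm_command(plan=[[20, [0, 0, 0], [0, 0, 0]], [20, [0, 0, 0], [0, 0, 0]]])

```text
t: 7.55
tool_pos: [0.4791, -0.1957, 0.0685]
orientation: [0.001, 0.822, 0.569, 0.0]
wrist_force: [0.2, -0.6, -1.1]
grip_width: 0.0331
finger_force: 12.0
```

Lower a touch further, then release (opening limited so the fingers stay clear) and rise.

arm_command(plan=[[20, [0, 0, 0.1], [0, 0, 0]], [20, [0, 0, 0.2], [0, 0, 0]], [20, [0, 0, 0.2], [0, 0, 0]]])

```text
t: 7.85
tool_pos: [0.479, -0.1957, 0.0667]
orientation: [0.0, 0.822, 0.569, 0.0]
wrist_force: [-1.8, 0.1, 5.1]
grip_width: 0.0336
finger_force: 12.0
```

arm_command(plan=[[45, [0, 0, 0], [0, 0, 0]], [60, [0, 0, 0], [0, 0, 0]], [60, [0, 0, 0], [0, 0, 0]], [60, [0, 0, 0], [0, 0, 0]]])

```text
t: 8.25
tool_pos: [0.4787, -0.1955, 0.0659]
orientation: [-0.0, 0.822, 0.569, -0.0]
wrist_force: [-0.2, 0.4, 0.1]
grip_width: 0.0544
finger_force: 0.0
```

arm_command(plan=[[60, [0, 0, -2], [0, 0, 0]], [60, [0, 0, -5], [0, 0, 0]], [60, [0, 0, -9], [0, 0, 0]], [60, [0, 0, -13], [0, 0, 0]], [60, [2, 0, -16], [0, 0, 0]], [60, [4, 0, -16], [0, 0, 0]], [60, [4, 0, -16], [0, 0, 0]], [60, [4, 0, -16], [0, 0, 0]]])

```text
t: 9.05
tool_pos: [0.4925, -0.1579, 0.2255]
orientation: [-0.0, 0.822, 0.57, -0.0]
wrist_force: [-0.6, -0.2, 1.0]
grip_width: 0.0551
finger_force: 0.0
```

```bash
python3 look.py w4 caddy_handle caddy glue; python3 - <<'E'
from h import *
c=np.array([.517,-.239])
p=c+.018*np.array([np.cos(-.36),np.sin(-.36)]);print(p)
go((*p,.25),-.36-np.pi/2)
E
```

```text
tcp [ 0.4925 -0.1579  0.2255] t 9.05
caddy_handle [386.1 280.4] 0.57 [ 0.5165 -0.2405  0.12  ]
caddy [367.1 229.3] 0.63 [ 0.515  -0.2403  0.    ]
caddy [320.7 205.5] 0.42 [ 0.4749 -0.1945  0.    ]
glue [357.5  84.2] 0.73 [ 0.5565 -0.0858  0.    ]
[ 0.53384614 -0.24534094]
turns [[-0.001, 0.001, 1.57], [-0.001, -0.001, -1.572]] q6 -0.09878865560810142
shift cm [-6.65  6.94 -2.48] t 9.25
```

View pics/w4.png

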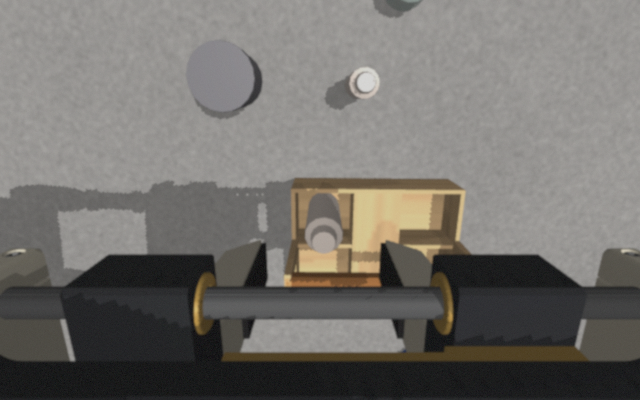

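Bottle is upright in the compartment at (322,220) and released. Next I turn to take the bar.

arm_command(plan=[[50, [0, 0, -2.5], [0, 0, -0.14]], [50, [-1, 1, -2.5], [0, 0, -0.28]], [50, [-2, 2, -2.5], [0, 0, -0.42]], [50, [-3, 3, -2.5], [0, 0, -0.56]], [50, [-4, 4, -2.5], [0, 0, -0.7]], [50, [-5, 5, -2.5], [0, 0, -0.84]], [50, [-6, 6, -2.5], [0, 0, -0.98]], [50, [-6.6, 6.9, -2.5], [0, 0, -1.12]], [50, [-6.6, 6.9, -2.5], [0, 0, -1.26]], [50, [-6.6, 6.9, -2.5], [0, 0, -1.4]]])

```text
t: 10.25
tool_pos: [0.5339, -0.2451, 0.2501]
orientation: [-0.001, 0.26, 0.966, 0.0]
wrist_force: [0.3, 0.6, -0.6]
grip_width: 0.0461
finger_force: 0.0
```

arm_command(plan=[[50, [0, 0, 0], [0, 0, -0.12]], [50, [0, 0, 0], [0, 0, -0.17]], [50, [0, 0, 0], [0, 0, -0.17]], [50, [0, 0, 0], [0, 0, -0.17]]])

```text
t: 10.65
tool_pos: [0.5339, -0.2445, 0.2506]
orientation: [-0.0, 0.18, 0.984, 0.0]
wrist_force: [0.7, -0.5, -0.2]
grip_width: 0.0462
finger_force: 0.0
```

```bash
python3 look.py w5 caddy_handle caddy; python3 - <<'E'
from h import *
C=cam("wrist"); im=cv2.imread("pics/w5.png")
c=np.array([.5165,-.24]);p=c+.018*np.array([np.cos(-.36),np.sin(-.36)])
go((*p,.101),-.36-np.pi/2)
# bar by its orange-brown colour: dark-orange hue, saturated
h=cv2.cvtColor(im,cv2.COLOR_BGR2HSV); m=cv2.inRange(h,(5,150,60),(16,255,255))
n,l,s,_=cv2.connectedComponentsWithStats(m); i=1+s[1:,4].argmax(); print(s[i])
r=cv2.minAreaRect(np.argwhere(l==i)[:,::-1].astype(np.float32)); B=cv2.boxPoints(r); print(r)
W=np.array([at(C,b,.125)[:2] for b in B]); print(W.round(4))
E
```

```text
tcp [ 0.5339 -0.2445  0.2506] t 10.65
caddy_handle [ 76.5 264.7] 0.97 [ 0.5172 -0.4744  0.12  ]
caddy_handle [319.  173.2] 0.95 [ 0.5167 -0.2413  0.12  ]
caddy [321.9 152.2] 0.96 [ 0.5177 -0.2392  0.    ]
caddy [143.1 216.3] 0.67 [ 0.5131 -0.4706  0.    ]
turns [[-0.0, 0.0, 3.14], [-0.0, -0.0, -0.002]] q6 -1.7682777386597222
shift cm [-1.000e-02 -2.200e-01  1.499e+01] t 10.8
[315 164  11  97 715]
((320.3174743652344, 212.0155029296875), (9.693448066711426, 96.06394958496094), 0.6740369200706482)
[[ 0.5872 -0.2718]
 [ 0.508  -0.2402]
 [ 0.5109 -0.2329]
 [ 0.5904 -0.2639]]
```

View pics/w5.png

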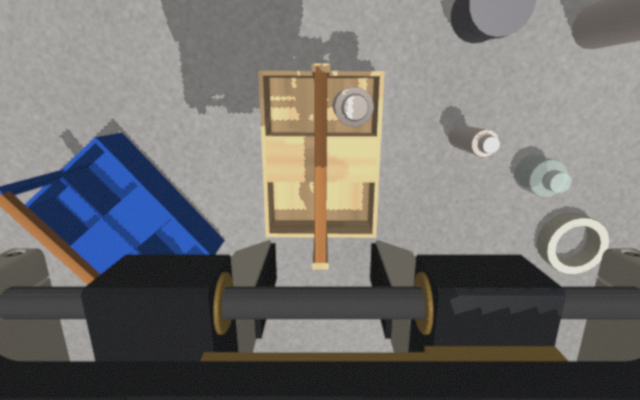

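The bar runs from (320,65) to (320,267), and the bottle stands at (353,105). Blue caddy to the left stays outside.

```bash
python3 - <<'E'
from h import *
C=cam("wrist")
a,b=at(C,(319.7,65),.125),at(C,(320.8,268),.125);d=b-a;c=(a+b)/2;y=np.arctan2(d[1],d[0])
print(a,b,np.linalg.norm(d),c,y)
p=c[:2]+.018*d[:2]/np.linalg.norm(d);print(p)
go((*p,.101),y-np.pi/2)
go((*p,.101),y+np.pi/2)
E
```

```text
[ 0.43897841 -0.21061226  0.125     ] [ 0.5963468 -0.2697732  0.125    ] 0.16812147427611582 [ 0.5176626  -0.24019273  0.125     ] -0.35959379042828643
[ 0.53451132 -0.24652682]
turns [[-0.0, 0.0, 3.139], [-0.0, -0.0, -0.002]] q6 -1.7682777386597222
shift cm [-0.12 -0.2  14.99] t 10.8
turns [[-0.0, -0.0, -0.002], [-0.0, 0.0, 3.139]] q6 -1.7682777386597222
shift cm [-0.12 -0.2  14.99] t 10.8
```

arm_command(plan=[[50, [-0.1, -0.2, 3], [0, 0, 0]], [50, [-0.1, -0.2, 6], [0, 0, 0]], [50, [-0.1, -0.2, 9], [0, 0, 0]], [50, [-0.1, -0.2, 12], [0, 0, 0]], [50, [-0.1, -0.2, 14], [0, 0, 0]], [50, [-0.1, -0.2, 15], [0, 0, 0]], [50, [-0.1, -0.2, 15], [0, 0, 0]], [50, [-0.1, -0.2, 15], [0, 0, 0]], [20, [-0.1, -0.2, 15], [0, 0, 0]], [0, [-0.1, -0.2, 15], [0, 0, 0]]], force=50)

```text
t: 11.8
tool_pos: [0.535, -0.2467, 0.1022]
orientation: [0.001, 0.179, 0.984, -0.0]
wrist_force: [0.1, 0.1, 0.5]
grip_width: 0.0345
finger_force: 0.0
```

arm_command(plan=[[0, [0, 0, 0], [0, 0, 0]], [0, [0, 0, 0], [0, 0, 0]], [0, [0, 0, 0], [0, 0, 0]]])

```text
t: 12.1
tool_pos: [0.5345, -0.2465, 0.1012]
orientation: [0.0, 0.179, 0.984, -0.0]
wrist_force: [-1.9, -2.3, 1.4]
grip_width: 0.0105
finger_force: 1.6
```

arm_command(plan=[[0, [0, 0, 0], [0, 0, 0]], [0, [0, 0, 0], [0, 0, 0]], [0, [0, 0, -0.3], [0, 0, 0]], [0, [0, 0, -0.8], [0, 0, 0]], [0, [0, 0, -1.5], [0, 0, 0]], [0, [0, 0, -2.5], [0, 0, 0]], [0, [0, 0, -3.5], [0, 0, 0]], [0, [0, 0, -4], [0, 0, 0]], [0, [0, 0, -4], [0, 0, 0]]], force=55)

```text
t: 13.0
tool_pos: [0.5349, -0.2467, 0.1423]
orientation: [0.001, 0.179, 0.984, -0.0]
wrist_force: [0.4, 1.2, -5.4]
grip_width: 0.0089
finger_force: 55.0
```

arm_command(plan=[[0, [0, 0, -2], [0, 0, 0]], [0, [0, 0, -4.5], [0, 0, 0]], [0, [0, 0, -7], [0, 0, 0]], [0, [0, 0, -9.5], [0, 0, 0]], [0, [0, 0, -12], [0, 0, 0]], [0, [0, 0, -14], [0, 0, 0]], [0, [0, 0, -15], [0, 0, 0]], [0, [0, 0, -15], [0, 0, 0]], [0, [0, 0, -15], [0, 0, 0]]])

```text
t: 13.9
tool_pos: [0.534, -0.2461, 0.2897]
orientation: [-0.001, 0.179, 0.984, 0.0]
wrist_force: [-0.3, -0.3, -5.8]
grip_width: 0.0097
finger_force: 55.0
```

```bash
python3 look.py w6 caddy_handle glue; python3 - <<'E'
from h import *
s=read_state(); print(s["grip_width"],s["finger_force"],s["wrist_force"],s["torque"])
im=capture("scene"); cv2.imwrite("pics/s1.png",cv2.resize(im[60:360,90:490],None,fx=2,fy=2))
hook=np.array([.565,.236]); u=np.array([np.cos(.108),np.sin(.108)]); v=np.array([-u[1],u[0]])
# final caddy yaw = 0.108-pi/2 ; caddy x dir = -v ; hook at caddy x=-.005, grip at +.018
g=hook+(-v)*.023; print("grip final",g,"front",g+.14*u)
go((*(g+.14*u),.29),.108)
E
```

```text
tcp [ 0.534  -0.2461  0.2897] t 13.9
caddy_handle [101.7 243.5] 0.77 [ 0.514  -0.4746  0.12  ]
caddy_handle [323.1 244.1] 0.75 [ 0.593 -0.268  0.12 ]
glue [363.1 104.3] 0.74 [ 0.4859 -0.175   0.    ]
glue [569.7  31.6] 0.63 [0.4938 0.0749 0.    ]
glue [449.8 134.3] 0.57 [ 0.5585 -0.0854  0.    ]
0.00904572499384647 54.99436676502228 [-1.11910944 -0.76782082 -5.0079491 ] [ 0.06922332 -0.30203247  0.01560381]
grip final [0.56747917 0.21313401] front [0.70666349 0.22822463]
turns [[-0.001, -0.002, 1.102], [0.002, -0.001, -2.04]] q6 -1.7720919647101372
shift cm [ 6.000e-01  5.047e+01 -1.000e-02] t 14.1
```

View pics/s1.png

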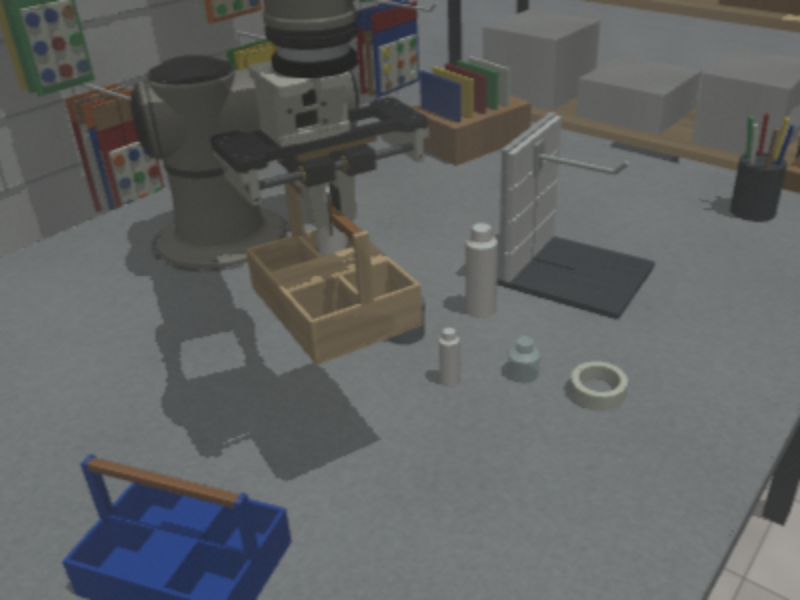

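arm_command(plan=[[0, [0, 0.7, 0], [0, 0, 0.03]], [0, [0, 2, 0], [0, 0, 0.09]], [0, [0, 4, 0], [0, 0, 0.18]], [0, [0.1, 6.5, 0], [0, 0, 0.28]], [0, [0.1, 9.5, 0], [0, 0, 0.39]], [0, [0.2, 12.5, 0], [0, 0, 0.5]], [0, [0.2, 15.5, 0], [0, 0, 0.61]], [0, [0.2, 18.5, 0], [0, 0, 0.71]], [0, [0.3, 21.5, 0], [0, 0, 0.8]], [0, [0.3, 24, 0], [0, 0, 0.88]]])

```text
t: 15.1
tool_pos: [0.6164, -0.019, 0.2902]
orientation: [-0.001, 0.583, 0.813, -0.0]
wrist_force: [-0.0, -0.5, -4.3]
grip_width: 0.0094
finger_force: 55.0
```

```bash
python3 - <<'E'
from h import *
go((.7067,.2282,.29),.108)
E
```

```text
turns [[-0.001, -0.001, 0.219], [0.001, -0.002, -2.922]] q6 -0.4822933306481964
shift cm [2.051e+01 1.649e+01 2.000e-02] t 15.1
```

arm_command(plan=[[0, [2, 1.6, 0], [0, 0, 0.07]], [0, [4.2, 3.4, 0], [0, 0, 0.13]], [0, [6.6, 5.3, 0], [0, 0, 0.18]], [0, [9, 7.2, 0], [0, 0, 0.21]], [0, [11.4, 9.2, 0], [0, 0, 0.22]], [0, [13.8, 11.1, 0], [0, 0, 0.22]], [0, [16.2, 13, 0], [0, 0, 0.22]], [0, [18.2, 14.6, 0], [0, 0, 0.22]], [0, [19.7, 15.8, 0], [0, 0, 0.22]], [0, [20.5, 16.5, 0], [0, 0, 0.22]]])

```text
t: 16.1
tool_pos: [0.7065, 0.225, 0.2919]
orientation: [0.002, 0.667, 0.745, -0.002]
wrist_force: [-2.5, -10.9, 2.1]
grip_width: 0.0119
finger_force: 57.8
```

arm_command(plan=[[0, [0, 0, 0], [0, 0, 0]], [0, [0, 0, 0], [0, 0, 0]], [0, [0, 0, 0], [0, 0, 0]]])

```text
t: 16.4
tool_pos: [0.7059, 0.2238, 0.2917]
orientation: [0.001, 0.668, 0.744, -0.002]
wrist_force: [-1.5, -8.6, 3.6]
grip_width: 0.0119
finger_force: 56.0
```

```bash
python3 look.py w7 caddy_handle hook_rest hook_tip; python3 - <<'E'
from h import *
for n in ("hook_tip","hook_rest","caddy_handle"):
  P={}
  for c in("top","scene"):
    if n=="hook_tip" or 1:
      if n=="hook_tip": capture(c)
      P[c]=spot_point(c,n); print(n,c,[(np.round(b["xy"],1),round(b["score"],2)) for b in P[c]])
go((.7067,.2282,.2085),.108)
E
```

```text
tcp [0.7059 0.2238 0.2917] t 16.4
caddy_handle [319.2 249.3] 0.94 [0.7089 0.1529 0.12  ]
hook_rest [137.4 164. ] 0.66 [0.5672 0.2392 0.194 ]
hook_tip [213.8 166.1] 0.76 [0.6262 0.2463 0.206 ]
hook_tip top [(array([288.2, 161.2]), 0.29)]
hook_tip scene []
hook_rest top [(array([186. , 198.9]), 0.64)]
hook_rest scene [(array([382.6, 140.2]), 0.72)]
caddy_handle top [(array([468.9, 224.8]), 0.84)]
caddy_handle scene [(array([431.8, 116.6]), 0.97), (array([169.9, 298.4]), 0.96)]
turns [[-0.001, 0.005, 0.0], [-0.007, -0.002, -3.141]] q6 0.09625418681487619
shift cm [0.48 0.14 8.31] t 17.0
```

View pics/w7.png

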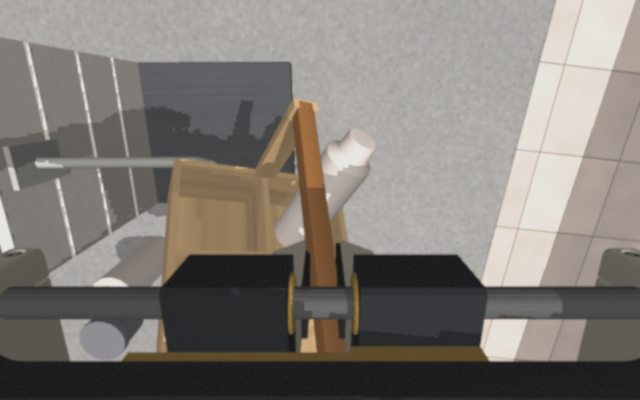

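The tape and stand look untouched, but the caddy's end wall at (175–260,165) is pressed against the hook tip at (214,166). The bottle leans, with its cap at (355,145). My diagonal approach brought the caddy in too close to the tip, so I back straight off first.

arm_command(plan=[[0, [-0.5, 0, 0], [0, 0, 0]], [0, [-1.2, 0.2, 0], [0, 0, 0]], [0, [-2.2, 0.4, 0], [0, 0, 0]], [0, [-3.5, 0.7, 0], [0, 0, 0]], [0, [-5, 1, 0], [0, 0, 0]], [0, [-6.5, 1, 0], [0, 0, 0]], [0, [-8, 1, 0], [0, 0, 0]], [0, [-9, 1, 0], [0, 0, 0]], [0, [-9, 1, 0], [0, 0, 0]], [0, [-9, 1, 0], [0, 0, 0]]], force=60)

```text
t: 18.0
tool_pos: [0.7258, 0.1383, 0.2911]
orientation: [-0.0, 0.667, 0.745, 0.0]
wrist_force: [0.7, 0.1, -4.6]
grip_width: 0.0096
finger_force: 60.0
```

```bash
python3 look.py w8 caddy_handle glue; python3 - <<'E'
from h import *
s=read_state(); print(s["grip_width"],s["finger_force"],s["wrist_force"],s["torque"],s["tool_pos"],s["qpos"])
a=cv2.imread("pics/w8.png"); b=capture("scene"); cv2.imwrite("pics/s2.png",b)
print(spot_point("scene","caddy"),spot_point("scene","glue"),spot_point("scene","caddy_handle"))
cv2.imwrite("pics/m8.png",np.hstack([cv2.resize(a[40:300,120:520],None,fx=1,fy=1),cv2.resize(b[50:310,300:620],None,fx=1.2,fy=1)]))
E
```

```text
tcp [0.7258 0.1383 0.2911] t 18.0
glue [352.9 204.8] 0.97 [0.7711 0.0841 0.    ]
glue [141.7 189.1] 0.79 [0.4935 0.0754 0.    ]
0.009459466821937039 59.99406801536679 [ 0.05591999 -1.3234328  -5.42285318] [ 0.18455995 -0.10233823 -0.03235188] [0.72565346 0.13922247 0.29103871] [ 8.58610257e-02  7.72205259e-01  6.14975078e-01  2.58286368e-04
  1.75433035e+00 -2.51471042e-02]
[{'xy': [411.6, 173.2], 'score': 0.67}, {'xy': [182.5, 341.9], 'score': 0.66}, {'xy': [350.7, 246.7], 'score': 0.17}] [{'xy': [331.8, 214.2], 'score': 0.97}, {'xy': [314.4, 249.6], 'score': 0.77}] [{'xy': [171.1, 303.7], 'score': 0.63}]
```

View pics/m8.png

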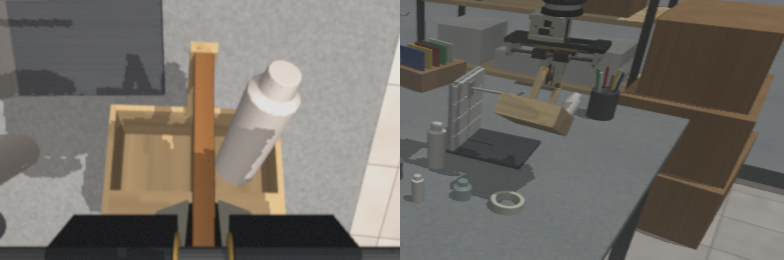

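The bar is straight in the hand, but the caddy has pitched about the pads and the bottle leans in its compartment; it is still inside. I'll return it to the clear counter, set it down level, check the bottle, and regrip.

```bash
python3 - <<'E'
from h import *
s=np.load("pics/w8.npz"); st={"tool_pos":s["p"],"orientation":s["o"]}; C=cam("wrist",st); Rt=rq(s["o"]).as_matrix()
for th in np.arange(-30,31,10):
    t=np.radians(th); G=s["p"]+Rt@[0,0,-.0188]
    # caddy frame: caddy x = -tool x, z=-tool z; pivot at bar (x=.018,z=.12)
    def f(x,y,z):
        dx,dz=-(x-.018),-(z-.12); c,n=np.cos(t),np.sin(t)
        return pix(C,G+Rt@[c*dx+n*dz,y,-n*dx+c*dz]).round(0)   # th>0: -x end goes up
    print(th,"bar end",f(-.085,0,.125),"rim L",f(-.085,-.06,.05),f(-.085,.06,.05),"low z",)
go((.5345,-.2465,.291),-.36+np.pi/2)
E
```

```text
-30 bar end [324.  67.] rim L [238. 132.] [410. 132.] low z
-20 bar end [324.  47.] rim L [232. 104.] [416. 104.] low z
-10 bar end [325.  30.] rim L [224.  77.] [423.  76.] low z
0 bar end [325.  18.] rim L [214.  48.] [434.  48.] low z
10 bar end [325.  14.] rim L [201.  19.] [448.  19.] low z
20 bar end [326.  23.] rim L [183. -10.] [465. -10.] low z
30 bar end [326.  50.] rim L [160. -38.] [489. -38.] low z
turns [[0.0, 0.0, -1.1], [0.0, -0.0, 2.042]] q6 -0.02523802178093638
shift cm [-36.19 -23.27  -0.  ] t 18.35
```

arm_command(plan=[[0, [-1, -0.4, 0], [0, 0, -0.04]], [0, [-2.5, -1.2, 0], [0, 0, -0.1]], [0, [-5, -2.7, 0], [0, 0, -0.19]], [0, [-7.7, -4.4, 0], [0, 0, -0.29]], [0, [-10.5, -6.2, 0], [0, 0, -0.39]], [0, [-13.3, -8, 0], [0, 0, -0.5]], [0, [-16, -9.9, 0], [0, 0, -0.6]], [0, [-19, -11.8, 0], [0, 0, -0.7]], [0, [-22, -13.7, 0], [0, 0, -0.8]], [0, [-25, -15.8, 0], [0, 0, -0.89]]])

```text
t: 19.35
tool_pos: [0.5955, -0.1284, 0.2912]
orientation: [0.0, 0.279, 0.96, -0.0]
wrist_force: [0.7, -0.7, -4.9]
grip_width: 0.0098
finger_force: 60.0
```

```bash
python3 - <<'E'
from h import *
go((.5345,-.2465,.291),-.36+np.pi/2)
E
```

```text
turns [[-0.0, 0.0, -0.206], [0.001, 0.0, 2.935]] q6 -1.3426171183797007
shift cm [ -1.19 -13.24   0.02] t 19.35
```

arm_command(plan=[[0, [-0.3, -2.5, 0], [0, 0, -0.06]], [0, [-0.5, -5, 0], [0, 0, -0.11]], [0, [-0.7, -7.5, 0], [0, 0, -0.15]], [0, [-0.9, -10, 0], [0, 0, -0.19]], [0, [-1.1, -12, 0], [0, 0, -0.206]], [0, [-1.2, -13, 0], [0, 0, -0.206]], [0, [-1.2, -13.2, 0], [0, 0, -0.206]], [0, [-1.2, -13.2, 0], [0, 0, -0.206]], [0, [-1.2, -13.2, 0], [0, 0, -0.206]]])

```text
t: 20.25
tool_pos: [0.5355, -0.2441, 0.291]
orientation: [0.0, 0.181, 0.983, 0.0]
wrist_force: [0.8, 0.8, -6.0]
grip_width: 0.0092
finger_force: 60.0
```

arm_command(plan=[[0, [0, 0, 0], [0, 0.06, 0]], [0, [0, 0, 0], [0, 0.15, 0]], [0, [0, 0, 0], [0, 0.25, 0]], [0, [0, 0, 0], [0, 0.35, 0]], [0, [0, 0, 0], [0, 0.45, 0]], [0, [0, 0, 0], [0, 0.54, 0]], [0, [0, 0, 0], [0, 0.6, 0]], [0, [0, 0, 0], [0, 0.6, 0]], [0, [0, 0, 0], [0, 0.6, 0]]])

```text
t: 21.15
tool_pos: [0.5359, -0.2447, 0.2903]
orientation: [-0.29, 0.173, 0.94, 0.053]
wrist_force: [-0.6, 0.1, -5.2]
grip_width: 0.0092
finger_force: 60.0
```

```bash
python3 look.py w9 glue caddy_handle; python3 - <<'E'
from h import *
s=np.load("pics/w9.npz"); st=read_state(); C=cam("wrist",st); print(st["qpos"].round(3),st["tool_pos"],st["orientation"],st["wrist_force"])
im=cv2.imread("pics/w9.png"); h=cv2.cvtColor(im,cv2.COLOR_BGR2HSV); m=cv2.inRange(h,(5,150,60),(16,255,255))
n,l,sx,_=cv2.connectedComponentsWithStats(m); print(sx[sx[:,4]>60])
Rt=rq(st["orientation"]); z=Rt.apply([0,0,1]); print("z axis",z)
c=capture("scene")
for n in("caddy","glue","caddy_handle"): print(n,[(np.round(b["xy"],1),round(b["score"],2)) for b in spot_point("scene",n)])
S=cam("scene"); G=st["tool_pos"]-.0188*z; print("grasp",G, "pix",pix(S,G))
# bar orange pixels in scene: principal direction
h=cv2.cvtColor(c,cv2.COLOR_BGR2HSV); m=cv2.inRange(h,(5,120,50),(16,255,255)); u=pix(S,G); mm=np.zeros_like(m); cv2.circle(mm,(int(u[0]),int(u[1])),60,255,-1)
n,l,sx,_=cv2.connectedComponentsWithStats(m&mm); 
for i in range(1,n):
    if sx[i,4]>15:
        p=np.argwhere(l==i)[:,::-1].astype(np.float32); print(sx[i],cv2.minAreaRect(p))
x=np.array([np.cos(-.36),np.sin(-.36),0])
for t in(-20,-10,0,10,20):
    d=x*np.cos(np.radians(t))+np.array([0,0,1])*np.sin(np.radians(t)); print(t,pix(S,G-d*.103).round(1),pix(S,G+d*.067).round(1))
E
```

```text
tcp [ 0.5359 -0.2447  0.2903] t 21.15
glue [334.5 199.8] 0.91 [ 0.4227 -0.184   0.    ]
glue [528.6 182.9] 0.89 [0.4965 0.0796 0.    ]
glue [442.9 265.5] 0.74 [ 0.5569 -0.0849  0.    ]
glue [311.8 277.8] 0.62 [ 0.5108 -0.25    0.    ]
caddy_handle [ 73.8 361.1] 0.89 [ 0.5161 -0.4746  0.12  ]
caddy_handle [323.6 249.2] 0.72 [ 0.5016 -0.2306  0.12  ]
[-0.514  0.851  0.601 -0.111  2.278 -1.766] [ 0.53508837 -0.24485032  0.2922163 ] [-0.28900726  0.17326789  0.94002181  0.05302875] [-0.77204637 -0.5884735  -5.28245786]
[[     0      0    640    400 254950]]
z axis [-0.52496989  0.19984771 -0.82732551]
caddy [(array([183.5, 343.6]), 0.93), (array([256.7, 216.1]), 0.73)]
glue [(array([316.5, 250. ]), 0.79), (array([250.7, 201.9]), 0.52), (array([257.9, 218.4]), 0.23)]
caddy_handle [(array([252.6, 166.3]), 0.86), (array([173.2, 300.8]), 0.57)]
grasp [ 0.54495781 -0.24860745  0.30777002] pix [259.5105591  167.99429143]
-20 [237.3 135.1] [275.5 191.8]
-10 [237.4 142. ] [275.9 187.2]
0 [238.1 149.5] [275.7 182. ]
10 [239.3 157.3] [275.  176.2]
20 [241.1 165.3] [273.8 170.1]
```

```bash
python3 - <<'E'
from h import *
S=cam("scene"); T=cam("top"); W=cam("wrist"); st=read_state(); z=rq(st["orientation"]).apply([0,0,1]); G=st["tool_pos"]-.0188*z
x=np.array([np.cos(-.36),np.sin(-.36),0]); Z=np.array([0,0,1.])
im=capture("wrist"); bx=[(np.round(b["bbox"]),b["score"]) for b in boxes_of("wrist","caddy")]; print(bx)
capture("scene");print([(np.round(b["bbox"]),b["score"]) for b in boxes_of("scene","caddy")])
y=np.array([-x[1],x[0],0])
for t in(-30,-20,-10,0,10,20):
    c,n=np.cos(np.radians(t)),np.sin(np.radians(t)); X=x*c+Z*n; U=-x*n+Z*c
    f=lambda a,b,h:G+X*(a-.018)+y*b+U*(h-.12)
    P=[f(a,b,h) for a in(-.085,.085) for b in(-.06,.06) for h in(0,.05)]
    Q=np.array([pix(S,p) for p in P+[f(a,0,.125) for a in(-.085,.085)]]); lo,hi=Q.min(0),Q.max(0)
    V=np.array([pix(W,p) for p in P])
    print(t,"handle",pix(S,f(0,0,.12)).round(1),"origin",pix(S,f(0,0,0)).round(1),"box",((lo+hi)/2).round(),(hi-lo).round(),"wrist bar end",pix(W,f(-.085,0,.125)).round(),"wrist rim",pix(W,f(-.085,-.06,.05)).round(),pix(W,f(-.085,.06,.05)).round())
# wood mask rows in wrist image
h=cv2.cvtColor(im,cv2.COLOR_BGR2HSV)
for u in(300,321,324,345): print(u,[tuple(h[v,u]) for v in range(0,250,12)])
E
```

```text
[(array([311., 217., 184., 270.]), 0.87), (array([112., 309., 119., 106.]), 0.59)]
[(array([260., 206.,  90.,  85.]), 0.85), (array([178., 332., 111.,  94.]), 0.79)]
-30 handle [255.4 161.1] origin [248.  193.2] box [251. 181.] [ 87. 107.] wrist bar end [321.  23.] wrist rim [216.  61.] [427.  60.]
-20 handle [255.3 162.1] origin [252.  201.1] box [254. 187.] [ 88. 106.] wrist bar end [321.  37.] wrist rim [226.  89.] [418.  88.]
-10 handle [255.3 163.3] origin [256.2 208.4] box [257. 192.] [ 88. 103.] wrist bar end [322.  55.] wrist rim [233. 117.] [411. 116.]
0 handle [255.3 164.7] origin [260.6 214.6] box [261. 196.] [89. 98.] wrist bar end [322.  76.] wrist rim [238. 144.] [406. 143.]
10 handle [255.6 166.1] origin [265.2 219.8] box [265. 200.] [91. 90.] wrist bar end [322.  98.] wrist rim [242. 171.] [402. 170.]
20 handle [255.9 167.7] origin [269.7 223.7] box [269. 203.] [92. 79.] wrist bar end [322. 120.] wrist rim [244. 198.] [400. 197.]
300 [(np.uint8(18), np.uint8(8), np.uint8(157)), (np.uint8(15), np.uint8(10), np.uint8(156)), (np.uint8(24), np.uint8(8), np.uint8(160)), (n
[... 2947 characters left out ...]
, np.uint8(9), np.uint8(111)), (np.uint8(15), np.uint8(9), np.uint8(115)), (np.uint8(20), np.uint8(7), np.uint8(108)), (np.uint8(18), np.uint8(8), np.uint8(152)), (np.uint8(15), np.uint8(6), np.uint8(158)), (np.uint8(30), np.uint8(5), np.uint8(161)), (np.uint8(13), np.uint8(25), np.uint8(182)), (np.uint8(13), np.uint8(25), np.uint8(184)), (np.uint8(12), np.uint8(22), np.uint8(117)), (np.uint8(11), np.uint8(24), np.uint8(167)), (np.uint8(10), np.uint8(21), np.uint8(107)), (np.uint8(11), np.uint8(26), np.uint8(108)), (np.uint8(12), np.uint8(24), np.uint8(106)), (np.uint8(17), np.uint8(61), np.uint8(130)), (np.uint8(16), np.uint8(98), np.uint8(170)), (np.uint8(18), np.uint8(95), np.uint8(169))]
```

arm_command(plan=[[0, [-1.1, 0, 1.65], [0, 0, 0]], [0, [-2.5, 0, 3.7], [0, 0, 0]], [0, [-4.2, 0, 6.2], [0, 0, 0]], [0, [-5.9, 0, 8.7], [0, 0, 0]], [0, [-7.5, 0, 11.1], [0, 0, 0]], [0, [-8.7, 0, 12.8], [0, 0, 0]], [0, [-9.5, 0, 14.1], [0, 0, 0]], [0, [-9.9, 0, 14.6], [0, 0, 0]], [0, [-10.1, 0, 14.9], [0, 0, 0]], [0, [-10.1, 0, 14.9], [0, 0, 0]]])

```text
t: 22.7
tool_pos: [0.5344, -0.245, 0.1112]
orientation: [-0.29, 0.173, 0.94, 0.053]
wrist_force: [-1.0, 0.1, -4.0]
grip_width: 0.0096
finger_force: 60.0
```

```bash
python3 - <<'E'
from h import *
st=read_state(); z=rq(st["orientation"]).apply([0,0,1]); print(st["tool_pos"]-.0188*z,st["wrist_force"])
E
```

```text
[ 0.54435591 -0.24874362  0.12675148] [-1.01405819  0.12603705 -4.00816623]
```

Right at contact. Lower 5 mm more with an easier grip, then open.

arm_command(plan=[[0, [0, 0, 0], [0, 0, 0]], [0, [-0.1, 0, 0.2], [0, 0, 0]], [0, [-0.2, 0, 0.3], [0, 0, 0]], [0, [-0.3, 0, 0.45], [0, 0, 0]], [0, [-0.3, 0, 0.45], [0, 0, 0]]], force=20)

```text
t: 23.2
tool_pos: [0.5347, -0.2453, 0.1066]
orientation: [-0.29, 0.173, 0.94, 0.053]
wrist_force: [3.6, -2.5, 4.6]
grip_width: 0.0094
finger_force: 20.0
```

arm_command(plan=[[25, [0, 0, 0], [0, 0, 0]], [45, [0, 0, 0], [0, 0, 0]], [50, [0, 0, 0], [0, 0, 0]], [50, [0, 0, -1], [0, 0, 0]], [50, [0, 0, -4], [0, 0, 0]], [50, [0, 0, -8], [0, 0, 0]], [50, [-1, 0, -11], [0, -0.1, 0]], [50, [-2, 0, -14], [0, -0.2, 0]], [50, [-3, 0, -14], [0, -0.3, 0]], [50, [-3, 0, -14], [0, -0.4, 0]]])

```text
t: 24.2
tool_pos: [0.6324, -0.2822, 0.2033]
orientation: [-0.096, 0.181, 0.979, 0.018]
wrist_force: [0.0, -0.0, -0.1]
grip_width: 0.0459
finger_force: 0.0
```

```bash
python3 - <<'E'
from h import *
st=read_state(); print(st["tool_pos"],st["wrist_force"])
go((.54,-.247,.26),-.36+np.pi/2)
E
```

```text
[ 0.63238639 -0.28223487  0.2033094 ] [ 0.0415141  -0.02900272 -0.11473814]
turns [[0.0, -0.195, -0.005], [-0.306, -0.001, 3.122]] q6 -1.7252606260432448
shift cm [10.8  -0.   -3.64] t 24.2
```

arm_command(plan=[[50, [1, 0, -2], [0, -0.1, 0]], [50, [4, 0, -3], [0, -0.195, 0]], [50, [7, 0, -3.6], [0, -0.195, 0]], [50, [10, 0, -3.6], [0, -0.195, 0]], [50, [10.8, 0, -3.6], [0, -0.195, 0]], [50, [10.8, 0, -3.6], [0, -0.195, 0]], [50, [10.8, 0, -3.6], [0, -0.195, 0]]])

```text
t: 24.9
tool_pos: [0.5397, -0.2469, 0.2605]
orientation: [-0.002, 0.181, 0.983, 0.0]
wrist_force: [0.2, -1.3, -0.6]
grip_width: 0.0456
finger_force: 0.0
```

```bash
python3 look.py w10 glue caddy_handle caddy; python3 - <<'E'
from h import *
C=cam("wrist"); im=cv2.imread("pics/w10.png"); h=cv2.cvtColor(im,cv2.COLOR_BGR2HSV)
m=cv2.inRange(h,(8,120,60),(16,255,255)); m[250:]=0
for v in range(60,250,16):
    c=np.where(m[v,280:360])[0]+280; print(v,c.min() if len(c) else None,c.max() if len(c) else None,end="; ")
col=np.where(cv2.inRange(h[:,316:326],(8,60,60),(20,255,255)).all(1))[0]; print("\nrows",col.min(),col.max(),np.where(np.diff(col)>1)[0])
# bottle: whitish in the -x,+y compartment region: low sat, compare
w=cv2.inRange(h,(0,0,90),(180,45,255)); w[:60]=0; w[150:]=0; w[:,:325]=0; w[:,376:]=0
n,l,s,ct=cv2.connectedComponentsWithStats(w); print(s[1:],ct[1:].round(1))
print([(np.round(b["bbox"]),round(b["score"],2)) for b in boxes_of("wrist","glue")])
capture("top");print([(np.round(b["xy"],1),round(b["score"],2)) for b in spot_point("top","glue")],[(np.round(b["bbox"],1),round(b["score"],2)) for b in boxes_of("top","caddy")])
E
```

```text
tcp [ 0.5397 -0.2469  0.2605] t 24.9
glue [456.9 128.3] 0.93 [ 0.5539 -0.0852  0.    ]
glue [586.9  23.6] 0.8 [0.4965 0.0742 0.    ]
glue [337.5 101. ] 0.74 [ 0.4756 -0.2043  0.    ]
caddy_handle [321.4 181.5] 0.81 [ 0.5313 -0.2449  0.12  ]
caddy_handle [ 80.1 253.7] 0.59 [ 0.5154 -0.476   0.12  ]
caddy [144.7 209.5] 0.82 [ 0.5114 -0.4723 -0.    ]
caddy [321.6 158.9] 0.72 [ 0.531  -0.2449  0.    ]
60 None None; 76 None None; 92 317 327; 108 317 327; 124 317 327; 140 317 328; 156 317 327; 172 317 328; 188 317 327; 204 317 327; 220 317 328; 236 317 328; 
rows 77 360 [164 169 171]
[[ 325   60   51   21 1037]
 [ 329   85   33   38 1035]] [[350.7  69.7]
 [344.2 103.7]]
[(array([470., 137.,  56.,  32.]), 0.84), (array([602.,  22.,  70.,  43.]), 0.75), (array([345., 106.,  36.,  39.]), 0.59), (array([537., 169.,  57.,  38.]), 0.53)]
[(array([262.4, 236.3]), 0.84), (array([320.7, 213.4]), 0.41)] [(array([464.1, 228.7,  55.6,  71.2]), 0.92), (array([377.5, 226.3,  42. ,  32.3]), 0.64)]
```

```bash
python3 - <<'E'
from h import *
C=cam("wrist"); im=cv2.imread("pics/w10.png"); c=np.array([.531,-.245]); y=-.36; r=np.array([[np.cos(y),-np.sin(y)],[np.sin(y),np.cos(y)]])
an=np.linspace(0,6.28,24)
def hull(o,ax):
    ax=np.array(ax)/np.linalg.norm(ax); a=np.cross(ax,[1,0,0]);a/=np.linalg.norm(a);b=np.cross(ax,a)
    return np.array([pix(C,o+ax*h+R*(a*np.cos(t)+b*np.sin(t))) for h,R in((0,.017),(.088,.017),(.105,.011)) for t in an])
for dx in(-10,0,10):
  for dy in(-9,0,9):
    p=c+r@np.array([-.052+dx/1e3,.029+dy/1e3]); H=hull(np.array([*p,.005]),[0,0,1])
    print(dx,dy,"hull",H.min(0).round(),H.max(0).round(),"cap",pix(C,[*p,.11]).round())
for s in((-.085,.06),(-.085,0),(-.0235,.06)): print(s,pix(C,[*(c+r@np.array(s)),.05]).round())
h=cv2.cvtColor(im,cv2.COLOR_BGR2HSV)
print("V");print(h[80:130:3,326:368:3,2]);print("S");print(h[80:130:3,326:368:3,1])
E
```

```text
-10 -9 hull [324.  87.] [362. 126.] cap [344. 107.]
-10 0 hull [332.  87.] [372. 126.] cap [355. 107.]
-10 9 hull [340.  87.] [383. 126.] cap [366. 107.]
0 -9 hull [324.  99.] [362. 138.] cap [344. 119.]
0 0 hull [332.  99.] [372. 138.] cap [355. 119.]
0 9 hull [340.  99.] [382. 137.] cap [365. 119.]
10 -9 hull [324. 108.] [362. 149.] cap [344. 131.]
10 0 hull [332. 108.] [372. 149.] cap [355. 131.]
10 9 hull [340. 108.] [382. 148.] cap [365. 131.]
(-0.085, 0.06) [382.  82.]
(-0.085, 0) [321.  82.]
(-0.0235, 0.06) [379. 144.]
V
[[143 179 133 123 124 125 124 125 128 124 124 126 127 124]
 [147 174 176 172 172 176 174 172 175 173 173 173 172 173]
 [126 103 125 136 165 198 218 180 164 135 141 147 147 152]
 [125 148 161 177 180 182 182 181 180 178 195 223 223 217]
 [123 145 175 179 158 141 167 161 157 179 178 198 224 221]
 [125 152 174 141 163 197 222 225 200 152 174 178 221 222]
 [123 150 157 151 194 198 224 223 199 190 160 173 210 221]
 [124 148 126 186 196 196 216 223 199 193 158 170 186 211]
 [125 145 121 190 194 196 207 224 210 193 160 168 194 221]
 [123 145 119 188 193 194 220 223 1
[... 743 characters left out ...]
0  25  24  23  23   2   2  17  22  23  34  88  79]
 [149  41  24  22  24  23   3   3  22  23  24  25  77  82]
 [146  41  24  23  23  26   7   2  22  24  23  26  56  88]
 [147  40  25  24  25  23  17   2  15  24  22  26  62  82]
 [153  42  26  23  24  24   5   3  22  25  24  25  60  85]
 [145  45  26  24  25  25  15   2  18  24  24  25  80  89]
 [151  43  24  28  25  26  13   3  24  26  26  44  84  83]
 [145  51  24  23  25  25  13   8  23  25  28  84  84  90]
 [146  93  62  28  25  25  25  23  26  31  84  90  86  89]
 [147  95  87  82  53  36  29  41  61  83  88  88  84  90]
 [147  95  85  91  87  80  79  78  80  83  89  91  85  86]
 [145 102  94  95  94  93  95  93  95  95  98  96  93  95]]
```

The bottle's cap and shoulder are concentric at (344,104), so it stands upright again in its compartment. Regrip.

```bash
python3 - <<'E'
from h import *
C=cam("wrist"); a=at(C,(322,76),.125); b=at(C,(322.3,236),.125); d=(b-a)/np.linalg.norm(b-a); y=np.arctan2(d[1],d[0]); print(a,y,a+.085*d)
c=(a[:2]+.085*d[:2]+[.531,-.245])/2; p=c+.018*d[:2]; print(c,p)
go((*p,.101),y+np.pi/2)
E
```

```text
[ 0.45086067 -0.21347354  0.125     ] -0.3643796968156165 [ 0.53028    -0.24376497  0.125     ]
[ 0.53064    -0.24438248] [ 0.54745821 -0.25079714]
turns [[0.0, -0.006, -0.0], [-0.009, -0.0, 3.141]] q6 -1.7636398677884668
shift cm [-1.01 -0.09 15.94] t 25.3
```

arm_command(plan=[[45, [-0.9, -0.1, 3], [0, 0, 0]], [45, [-1, -0.1, 6], [0, 0, 0]], [45, [-1, -0.1, 9], [0, 0, 0]], [45, [-1, -0.1, 12], [0, 0, 0]], [45, [-1, -0.1, 14.5], [0, 0, 0]], [45, [-1, -0.1, 15.9], [0, 0, 0]], [45, [-1, -0.1, 15.9], [0, 0, 0]], [30, [-1, -0.1, 15.9], [0, 0, 0]], [10, [-1, -0.1, 15.9], [0, 0, 0]], [0, [-1, -0.1, 15.9], [0, 0, 0]]], force=60)

```text
t: 26.3
tool_pos: [0.5478, -0.2512, 0.1031]
orientation: [-0.001, 0.181, 0.983, 0.0]
wrist_force: [-0.4, -0.3, -0.2]
grip_width: 0.0215
finger_force: 0.0
```

arm_command(plan=[[0, [0, 0, 0], [0, 0, 0]], [0, [0, 0, 0], [0, 0, 0]], [0, [0, 0, 0], [0, 0, 0]], [0, [0, 0, 0], [0, 0, 0]], [0, [0, 0, -0.3], [0, 0, 0]], [0, [0, 0, -0.8], [0, 0, 0]], [0, [0, 0, -1.6], [0, 0, 0]], [0, [0, 0, -2.6], [0, 0, 0]], [0, [0, 0, -3.6], [0, 0, 0]], [0, [0, 0, -4.6], [0, 0, 0]]])

```text
t: 27.3
tool_pos: [0.5476, -0.2511, 0.1491]
orientation: [-0.002, 0.181, 0.983, 0.0]
wrist_force: [-0.1, -1.1, -4.7]
grip_width: 0.0093
finger_force: 60.0
```

arm_command(plan=[[0, [0, 0, -2], [0, 0, 0]], [0, [0, 0, -4], [0, 0, 0]], [0, [0, 0, -6.5], [0, 0, 0]], [0, [0, 0, -9], [0, 0, 0]], [0, [0, 0, -11], [0, 0, 0]], [0, [0, 0, -12], [0, 0, 0]], [0, [0, 0, -12.3], [0, 0, 0]], [0, [0, 0, -12.3], [0, 0, 0]]])

```text
t: 28.1
tool_pos: [0.5479, -0.251, 0.2706]
orientation: [-0.003, 0.181, 0.983, 0.0]
wrist_force: [-0.3, -0.4, -5.8]
grip_width: 0.009
finger_force: 60.0
```

```bash
cat > tilt.py <<'E'
from h import *
st=read_state(); im=capture("wrist"); C=cam("wrist",st); h=cv2.cvtColor(im,cv2.COLOR_BGR2HSV)
o=cv2.inRange(h[:,318:326],(5,60,40),(20,255,255)).all(1); rows=np.where(o[:230])[0]; print("first bar rows",rows[:3])
Rt=rq(st["orientation"]).as_matrix(); G=st["tool_pos"]-.0188*Rt[:,2]
for th in(-12,-8,-4,0,4,8):
    t=np.radians(th);c,n=np.cos(t),np.sin(t)
    def f(x,y,z):
        dx,dz=-(x-.018),-(z-.12); return pix(C,G+Rt@[c*dx+n*dz,y,-n*dx+c*dz]).round(0)
    print(th,f(-.085,0,.125),f(-.085,.06,.05),"cap",f(-.062,.020,.11),"base",f(-.062,.020,.005))
print("glue",[(np.round(b["bbox"]),round(b["score"],2)) for b in boxes_of("wrist","glue")][:4])
print(st["grip_width"],st["finger_force"],st["wrist_force"],st["tool_pos"])
E
python3 tilt.py; python3 -c "
from h import *
go((.740,.011,.27),.108)"
```

```text
first bar rows [22 23 24]
-12 [323.  34.] [420.  83.] cap [367. 100.] base [350. 130.]
-8 [323.  28.] [424.  71.] cap [369.  96.] base [350. 118.]
-4 [323.  23.] [428.  60.] cap [371.  93.] base [351. 106.]
0 [323.  20.] [432.  49.] cap [372.  91.] base [352.  94.]
4 [323.  17.] [437.  37.] cap [375.  89.] base [353.  81.]
8 [323.  16.] [443.  26.] cap [377.  88.] base [354.  69.]
glue [(array([600.,  18.,  76.,  36.]), 0.97), (array([470., 126.,  50.,  30.]), 0.9), (array([367.,  88.,  69.,  74.]), 0.72)]
0.009025657917000537 59.99802768230438 [-0.25873992 -0.42673445 -5.84986812] [ 0.54785059 -0.25103292  0.27062249]
turns [[-0.004, -0.007, 1.098], [0.008, -0.004, -2.044]] q6 -1.762133020116027
shift cm [-8.63 31.33 -0.09] t 28.2
```

arm_command(plan=[[0, [-0.2, 0.7, 0], [0, 0, 0.03]], [0, [-0.5, 1.9, 0], [0, 0, 0.08]], [0, [-1, 3.7, 0], [0, 0, 0.15]], [0, [-1.6, 5.8, 0], [0, 0, 0.23]], [0, [-2.3, 8.2, 0], [0, 0, 0.31]], [0, [-2.9, 10.6, 0], [0, 0, 0.4]], [0, [-3.6, 13, 0], [0, 0, 0.49]], [0, [-4.3, 15.5, 0], [0, 0, 0.58]], [0, [-4.9, 18, 0], [0, 0, 0.67]], [0, [-5.6, 20.5, 0], [0, 0, 0.75]]])

```text
t: 29.2
tool_pos: [0.6735, -0.0786, 0.2689]
orientation: [-0.004, 0.53, 0.848, -0.001]
wrist_force: [0.9, 0.4, -5.6]
grip_width: 0.0091
finger_force: 60.0
```

```bash
python3 -c "
from h import *
go((.740,.011,.27),.108)"
```

```text
turns [[-0.007, -0.004, 0.344], [0.006, -0.009, -2.797]] q6 -0.681725957422269
shift cm [ 5.16  9.89 -0.14] t 29.2
```

arm_command(plan=[[0, [1, 2, 0], [0, 0, 0.07]], [0, [2, 3.8, 0], [0, 0, 0.14]], [0, [2.9, 5.5, 0], [0, 0, 0.2]], [0, [3.7, 7, 0], [0, 0, 0.26]], [0, [4.3, 8.3, 0], [0, 0, 0.3]], [0, [4.8, 9.2, 0], [-0.007, -0.004, 0.33]], [0, [5.1, 9.8, -0.1], [-0.007, -0.004, 0.344]], [0, [5.2, 9.9, -0.1], [-0.007, -0.004, 0.344]], [0, [5.2, 9.9, -0.1], [-0.007, -0.004, 0.344]]])

```text
t: 30.1
tool_pos: [0.7393, 0.0105, 0.2707]
orientation: [0.001, 0.666, 0.746, 0.0]
wrist_force: [-0.5, -0.3, -4.8]
grip_width: 0.009
finger_force: 60.0
```

arm_command(plan=[[0, [0, 0, 0.6], [0, 0, 0]], [0, [0, 0, 1.8], [0, 0, 0]], [0, [0, 0, 3.2], [0, 0, 0]], [0, [0, 0, 4.4], [0, 0, 0]], [0, [0, 0, 5.2], [0, 0, 0]], [0, [0, 0, 5.5], [0, 0, 0]], [0, [0, 0, 5.5], [0, 0, 0]]])

```text
t: 30.8
tool_pos: [0.7395, 0.0105, 0.2161]
orientation: [0.001, 0.666, 0.746, 0.001]
wrist_force: [-0.2, -0.1, -4.5]
grip_width: 0.0092
finger_force: 60.0
```

```bash
python3 tilt.py; python3 look.py w11 hook_tip hook_rest; python3 - <<'E'
from h import *
hook=np.array([.566,.2365]); u=np.array([np.cos(.108),np.sin(.108)]); v=np.array([-u[1],u[0]])
g=hook-v*.024; print(g,g+.15*u)
go((*(g+.15*u),.215),.108)
E
```

```text
first bar rows [22 23 24]
-12 [325.  33.] [422.  82.] cap [369.  99.] base [351. 129.]
-8 [325.  27.] [425.  71.] cap [371.  95.] base [351. 117.]
-4 [325.  22.] [429.  59.] cap [372.  92.] base [352. 105.]
0 [325.  18.] [434.  48.] cap [374.  90.] base [353.  93.]
4 [325.  16.] [439.  36.] cap [376.  88.] base [354.  81.]
8 [325.  14.] [444.  25.] cap [379.  87.] base [355.  68.]
glue [(array([368.,  87.,  65.,  77.]), 0.85), (array([ 54.,  79., 109.,  61.]), 0.63), (array([135., 254.,  59.,  51.]), 0.62)]
0.009193471418256141 59.99822437763214 [-0.16955915 -0.06820066 -4.53140934] [0.73954579 0.01053426 0.21609102]
tcp [0.7399 0.0106 0.2172] t 30.9
hook_rest [321.3 240.8] 0.34 [0.7383 0.0116 0.194 ]
[0.56858696 0.21263983] [0.71771301 0.22880836]
turns [[0.004, 0.001, 0.004], [-0.001, 0.007, -3.138]] q6 -0.20113942440254803
shift cm [21.93  0.23  0.21] t 31.05
```

arm_command(plan=[[0, [0.7, 0, 0], [0, 0, 0]], [0, [2, 0, 0], [0, 0, 0]], [0, [4.3, 0.1, 0], [0, 0, 0]], [0, [7, 0.1, 0], [0, 0, 0]], [0, [10, 0.1, 0], [0, 0, 0]], [0, [13, 0.2, 0], [0, 0, 0]], [0, [16, 0.2, 0], [0, 0, 0]], [0, [18.5, 0.2, 0], [0, 0, 0]], [0, [20.5, 0.2, 0], [0, 0, 0]], [0, [21.9, 0.2, 0], [0, 0, 0]]])

```text
t: 32.05
tool_pos: [0.7165, 0.2311, 0.2164]
orientation: [0.001, 0.666, 0.746, 0.001]
wrist_force: [-0.2, 0.5, -6.0]
grip_width: 0.0091
finger_force: 60.0
```

arm_command(plan=[[0, [0, 0, 0], [0, 0, 0]], [0, [0, 0, 0], [0, 0, 0]]])

```text
t: 32.25
tool_pos: [0.7173, 0.2279, 0.2162]
orientation: [0.002, 0.666, 0.746, 0.001]
wrist_force: [0.3, -0.2, -6.2]
grip_width: 0.009
finger_force: 60.0
```

```bash
python3 look.py w12 hook_tip hook_rest; python3 tilt.py | tail -1; python3 - <<'E'
from h import *
C=cam("wrist")
for q in((.6253,.2424,.206),(.5657,.236,.194),(.4932,.228,.194)): print(pix(C,q).round(1))
im=cv2.imread("pics/w12.png"); cv2.imwrite("pics/w12g.png",im)
g=cv2.cvtColor(im,cv2.COLOR_BGR2GRAY)
for u in range(90,210,12): print(u,g[120:200:2,u].tolist())
E
```

```text
tcp [0.7173 0.2279 0.2162] t 32.25
hook_tip [142.5 201.2] 0.88 [0.6249 0.2456 0.206 ]
hook_tip [ 40.1 192.3] 0.16 [0.5753 0.2447 0.206 ]
hook_rest [ 40.5 195.7] 0.77 [0.5658 0.2386 0.194 ]
0.009624411487210173 59.99806344509125 [-0.33507145  0.03615778 -5.08575146] [0.71755938 0.22689131 0.21633364]
[143.2 206.2]
[ 40.6 199.4]
[-97.9 199.6]
90 [123, 120, 99, 94, 95, 95, 97, 92, 93, 95, 95, 96, 95, 95, 95, 96, 94, 93, 106, 122, 121, 120, 122, 119, 120, 120, 121, 123, 120, 120, 120, 119, 113, 118, 134, 145, 148, 147, 137, 119]
102 [79, 66, 65, 66, 68, 67, 66, 66, 67, 67, 65, 64, 69, 68, 68, 68, 74, 77, 88, 88, 95, 94, 97, 113, 120, 121, 121, 120, 120, 120, 122, 121, 113, 118, 134, 144, 148, 146, 136, 117]
114 [64, 65, 65, 66, 66, 67, 69, 66, 67, 68, 66, 66, 68, 67, 67, 68, 68, 68, 65, 67, 66, 67, 66, 65, 68, 66, 66, 66, 64, 67, 66, 66, 85, 120, 133, 147, 149, 145, 137, 114]
126 [68, 68, 64, 65, 67, 68, 67, 66, 68, 68, 78, 68, 69, 67, 68, 66, 68, 67, 66, 65, 68, 68, 64, 66, 69, 66, 67, 66, 66, 67, 68, 67, 84, 108, 115, 123, 127, 130, 129, 123]
138 [68, 66, 65, 63, 65, 68, 67, 68, 67, 65
[... 250 characters left out ...]
 67, 65, 67, 64, 68, 67, 68, 68, 74, 82]
162 [65, 65, 68, 65, 65, 68, 65, 66, 69, 70, 65, 70, 67, 66, 67, 67, 68, 66, 67, 68, 69, 67, 66, 69, 69, 69, 69, 68, 67, 69, 67, 68, 65, 66, 69, 66, 64, 69, 67, 67]
174 [66, 67, 65, 65, 67, 69, 68, 70, 87, 73, 67, 67, 69, 66, 67, 66, 66, 69, 68, 67, 66, 69, 67, 67, 67, 69, 67, 67, 68, 68, 68, 68, 67, 65, 68, 67, 66, 67, 68, 69]
186 [84, 83, 83, 86, 89, 75, 81, 94, 93, 83, 69, 69, 68, 68, 66, 65, 65, 67, 67, 68, 70, 65, 65, 69, 69, 70, 70, 68, 68, 67, 68, 68, 66, 66, 68, 68, 67, 69, 67, 68]
198 [92, 92, 93, 93, 95, 93, 94, 89, 84, 83, 82, 77, 69, 65, 69, 66, 66, 65, 66, 69, 68, 69, 67, 68, 69, 68, 69, 68, 67, 67, 67, 66, 68, 66, 67, 67, 66, 69, 68, 68]
```

```bash
python3 - <<'E'
from h import *
C=cam("wrist"); print(at(C,(90,192.3),.19),at(C,(114,192.3),.19))
hook=np.array([.566,.2388]); u=np.array([np.cos(.108),np.sin(.108)]); v=np.array([-u[1],u[0]])
g=hook-v*.024; print(g)
go((*g,.216),.108)
E
```

```text
[0.58934552 0.24140911 0.19      ] [0.602142   0.24280294 0.19      ]
[0.56858696 0.21493983]
turns [[0.003, 0.001, 0.002], [-0.001, 0.005, -3.139]] q6 0.09499080409232612
shift cm [ 4.200e-01 -1.494e+01 -1.000e-02] t 32.5
```

arm_command(plan=[[0, [0.4, -0.6, 0], [0, 0, 0]], [0, [0.4, -1.8, 0], [0, 0, 0]], [0, [0.4, -3.5, 0], [0, 0, 0]], [0, [0.4, -5.5, 0], [0, 0, 0]], [0, [0.4, -7.7, 0], [0, 0, 0]], [0, [0.4, -9.9, 0], [0, 0, 0]], [0, [0.4, -11.9, 0], [0, 0, 0]], [0, [0.4, -13.5, 0], [0, 0, 0]], [0, [0.4, -14.5, 0], [0, 0, 0]], [0, [0.4, -14.9, 0], [0, 0, 0]]])

```text
t: 33.5
tool_pos: [0.5674, 0.2158, 0.2165]
orientation: [0.001, 0.666, 0.746, 0.001]
wrist_force: [0.2, 1.2, -5.3]
grip_width: 0.0089
finger_force: 60.0
```

arm_command(plan=[[0, [0, 0, 0], [0, 0, 0]], [0, [0, 0, 0], [0, 0, 0]]])

```text
t: 33.7
tool_pos: [0.5691, 0.2158, 0.2161]
orientation: [0.002, 0.666, 0.746, 0.001]
wrist_force: [0.3, 0.7, -4.8]
grip_width: 0.0091
finger_force: 60.0
```

```bash
python3 look.py w13 hook_tip hook_rest caddy_handle; python3 tilt.py; python3 - <<'E'
from h import *
go((.5686,.2149,.183),.108)
C=cam("wrist"); g=cv2.cvtColor(cv2.imread("pics/w13.png"),cv2.COLOR_BGR2GRAY)
print("pred tip",pix(C,(.625,.2455,.206)),"rod z.19",pix(C,(.60,.2425,.19)),pix(C,(.53,.235,.19)))
E
```

```text
tcp [0.5691 0.2158 0.2161] t 33.7
hook_tip [440.4 206.9] 0.93 [0.6238 0.2468 0.206 ]
hook_rest [323.8 200.5] 0.66 [0.5662 0.2404 0.194 ]
caddy_handle [324.6 241.8] 0.95 [0.5734 0.1861 0.12  ]
caddy_handle [323.9 180.2] 0.25 [0.5674 0.2346 0.12  ]
first bar rows [39 40 41]
-12 [325.  33.] [422.  82.] cap [369.  99.] base [351. 129.]
-8 [325.  27.] [425.  71.] cap [371.  95.] base [351. 117.]
-4 [325.  22.] [429.  59.] cap [372.  92.] base [352. 105.]
0 [325.  18.] [434.  48.] cap [374.  90.] base [353.  93.]
4 [325.  16.] [439.  36.] cap [376.  88.] base [354.  81.]
8 [325.  14.] [444.  25.] cap [379.  87.] base [355.  68.]
glue [(array([368.,  89.,  65.,  78.]), 0.93)]
0.009061538181025921 59.99797224998474 [-0.10548825 -0.59286825 -4.63965828] [0.56900366 0.21579809 0.21562252]
turns [[0.003, 0.001, 0.004], [-0.001, 0.004, -3.138]] q6 0.1254942899113531
shift cm [-0.09 -0.05  3.26] t 34.0
pred tip [443.08153078 210.06679814] rod z.19 [386.81361746 201.49296302] [256.57049782 201.08412799]
```

arm_command(plan=[[0, [0, 0, 0.4], [0, 0, 0]], [0, [0, 0, 1], [0, 0, 0]], [0, [0, 0, 1.6], [0, 0, 0]], [0, [0, 0, 2.2], [0, 0, 0]], [0, [0, 0, 2.6], [0, 0, 0]], [0, [0, 0, 2.9], [0, 0, 0]], [0, [0, 0, 3.1], [0, 0, 0]], [0, [0, 0, 3.1], [0, 0, 0]]])

```text
t: 34.8
tool_pos: [0.5687, 0.2158, 0.1846]
orientation: [0.001, 0.666, 0.746, 0.001]
wrist_force: [-0.5, 0.1, -5.2]
grip_width: 0.0094
finger_force: 60.0
```

arm_command(plan=[[0, [0, 0, 0.1], [0, 0, 0]], [0, [0, 0, 0.2], [0, 0, 0]], [0, [0, 0, 0.2], [0, 0, 0]]])

```text
t: 35.1
tool_pos: [0.5687, 0.2158, 0.1828]
orientation: [0.001, 0.666, 0.746, 0.001]
wrist_force: [0.1, -0.7, -5.0]
grip_width: 0.009
finger_force: 60.0
```

arm_command(plan=[[0, [0, 0, 0.05], [0, 0, 0]], [0, [0, 0, 0.1], [0, 0, 0]], [0, [0, 0, 0.1], [0, 0, 0]]])

```text
t: 35.4
tool_pos: [0.5687, 0.2158, 0.1818]
orientation: [0.001, 0.666, 0.746, 0.001]
wrist_force: [-0.0, -0.1, -4.8]
grip_width: 0.0093
finger_force: 60.0
```

arm_command(plan=[[0, [0, 0, 0.05], [0, 0, 0]], [0, [0, 0, 0.1], [0, 0, 0]], [0, [0, 0, 0.1], [0, 0, 0]]])

```text
t: 35.7
tool_pos: [0.5689, 0.2158, 0.1814]
orientation: [0.001, 0.666, 0.746, 0.001]
wrist_force: [-0.6, 0.0, -1.7]
grip_width: 0.0092
finger_force: 60.0
```

arm_command(plan=[[0, [0, 0, 0.05], [0, 0, 0]], [0, [0, 0, 0.08], [0, 0, 0]], [0, [0, 0, 0.08], [0, 0, 0]]])

```text
t: 36.0
tool_pos: [0.569, 0.2158, 0.1809]
orientation: [0.002, 0.666, 0.746, 0.001]
wrist_force: [-2.5, -1.1, 5.0]
grip_width: 0.0091
finger_force: 60.0
```

arm_command(plan=[[0, [0, 0, 0], [0, 0, 0]], [0, [0, 0, 0], [0, 0, 0]], [0, [0, 0, 0], [0, 0, 0]], [0, [0, 0, 0], [0, 0, 0]]], force=6)

```text
t: 36.4
tool_pos: [0.5692, 0.2158, 0.1802]
orientation: [0.002, 0.666, 0.746, 0.001]
wrist_force: [1.1, -0.5, 3.7]
grip_width: 0.0102
finger_force: 6.0
```

arm_command(plan=[[13, [0, 0, 0], [0, 0, 0]], [16, [0, 0, 0], [0, 0, 0]], [20, [0, 0, 0], [0, 0, 0]], [25, [0, 0, 0], [0, 0, 0]], [30, [0, 0, 0], [0, 0, 0]], [35, [0, 0, 0], [0, 0, 0]], [35, [0, 0, 0], [0, 0, 0]]])

```text
t: 37.1
tool_pos: [0.5687, 0.2158, 0.18]
orientation: [0.001, 0.666, 0.746, 0.001]
wrist_force: [-0.4, -0.1, -0.8]
grip_width: 0.0317
finger_force: 0.0
```

```bash
python3 tilt.py
```

```text
first bar rows [23 24 25]
-12 [325.  33.] [422.  82.] cap [369.  99.] base [351. 129.]
-8 [325.  27.] [425.  71.] cap [371.  95.] base [351. 117.]
-4 [325.  22.] [429.  59.] cap [372.  92.] base [352. 105.]
0 [325.  18.] [434.  48.] cap [374.  90.] base [353.  93.]
4 [325.  16.] [439.  36.] cap [376.  88.] base [354.  81.]
8 [325.  14.] [444.  25.] cap [379.  87.] base [355.  68.]
glue [(array([368.,  85.,  65.,  76.]), 0.77)]
0.03174598943967459 0.0 [-0.36265084 -0.05960655 -0.7733537 ] [0.56873387 0.21581741 0.18002219]
```

Hanging nearly level with no contact. Withdraw straight up.

arm_command(plan=[[35, [0, 0, -0.5], [0, 0, 0]], [35, [0, 0, -1.2], [0, 0, 0]], [35, [0, 0, -2.2], [0, 0, 0]], [35, [0, 0, -3.5], [0, 0, 0]], [35, [0, 0, -5.5], [0, 0, 0]], [35, [0, 0, -8], [0, 0, 0]], [35, [-2, 0, -11], [0, 0, 0]], [35, [-4, 0, -13], [0, 0, 0]], [35, [-5, 0, -13], [0, 0, 0]], [35, [-5, 0, -13], [0, 0, 0]]])

```text
t: 38.2
tool_pos: [0.5741, 0.1651, 0.3107]
orientation: [0.002, 0.667, 0.745, 0.001]
wrist_force: [1.0, 0.4, -1.0]
grip_width: 0.0324
finger_force: 0.0
```

arm_command(plan=[[35, [0, 0, 0], [0, 0, 0]], [35, [0, 0, 0], [0, 0, 0]], [35, [0, 0, 0], [0, 0, 0]], [35, [0, 0, 0], [0, 0, 0]], [35, [0, 0, 0], [0, 0, 0]]])

```text
t: 38.7
tool_pos: [0.5738, 0.1665, 0.3098]
orientation: [0.001, 0.666, 0.746, 0.001]
wrist_force: [1.1, 0.3, -0.8]
grip_width: 0.032
finger_force: 0.0
```

```bash
cat > chk.py <<'E'
from h import *
C=cam("wrist"); S=cam("scene")
ims=[]
for i in range(4):
    ims.append(capture("wrist")); print([ (np.round(b["xy"],1),round(b["score"],2)) for b in spot_point("wrist","caddy_handle")], [(np.round(b["bbox"]),round(b["score"],2)) for b in boxes_of("wrist","glue")][:3])
print("frame diff",[int((cv2.absdiff(ims[i],ims[i+1]).max(2)>25).sum()) for i in range(3)])
v=np.array([-.108,.994,0]); H=np.array([.566,.2395,.199])+(-v)*(.0065)*1.0
c=np.array([.566,.2395,.199])-v*.0065
u=np.array([.994,.108,0]);Z=np.array([0,0,1])
f=lambda x,y,z:c-v*x+u*y+Z*(z-.12)
print("pred handle",pix(C,f(0,0,.12)),"barends",pix(C,f(-.085,0,.125)),pix(C,f(.085,0,.125)),"cap",pix(C,f(-.062,.02,.11)))
capture("scene")
for n in("caddy","caddy_handle","glue"):print(n,[(np.round(b["xy"],1),round(b["score"],2)) for b in spot_point("scene",n)])
print("pred scene",pix(S,f(0,0,0)),pix(S,f(0,0,.12)),pix(S,f(-.062,.02,.005)))
for n in("pot","ink","tape"):print(n,[(np.round(b["bbox"]),round(b["score"],2)) for b in boxes_of("scene",n)][:2])
print(read_state()["t"],read_state()["wrist_force"])
E
python3 chk.py
```

```text
[(array([323.6, 111.5]), 0.67), (array([338.2,  43.5]), 0.5)] [(array([349.,  30.,  39.,  61.]), 0.87), (array([246., 229.,  54.,  53.]), 0.74), (array([290., 336.,  24.,  38.]), 0.71)]
[(array([322.9, 108.6]), 0.8)] [(array([350.,  30.,  38.,  60.]), 0.84), (array([246., 229.,  54.,  53.]), 0.67), (array([292., 337.,  22.,  34.]), 0.63)]
[(array([323.3, 110.6]), 0.7), (array([342.2, 286.1]), 0.63)] [(array([292., 337.,  22.,  31.]), 0.96), (array([245., 228.,  53.,  54.]), 0.91), (array([349.,  30.,  39.,  59.]), 0.85)]
[(array([322.7, 112.8]), 0.68)] [(array([348.,  30.,  43.,  60.]), 0.88), (array([291., 337.,  26.,  36.]), 0.83), (array([248., 228.,  55.,  51.]), 0.64)]
frame diff [93, 63, 30]
pred handle [323.92146701 111.9036633 ] barends [324.49685515 -21.58640316] [323.51666376 222.95937319] cap [352.18771432  21.97846609]
caddy [(array([382.2, 173.8]), 0.94), (array([183.7, 345.2]), 0.65)]
caddy_handle [(array([380.6, 141.9]), 0.89), (array([171.4, 302.4]), 0.59)]
glue [(array([330.5, 216. ]), 0.93), (array([315.1, 247.5]), 0.75), (array([389.8, 168.8]), 0.61)]
pred scene [379.98564751 176.39481721] [382.91686369 140.10536019] [393.57948313 168.15160717]
pot [(array([292., 219.,  24.,  27.]), 0.77)]
ink [(array([352., 241.,  14.,  22.]), 0.81)]
tape [(array([390., 255.,  27.,  23.]), 0.67)]
39.65 [ 0.07110227  0.14028887 -1.14595086]
```

arm_command(plan=[[35, [0, 0, 0], [0, 0, 0]], [35, [0, 0, 0], [0, 0, 0]], [35, [0, 0, 0], [0, 0, 0]], [35, [0, 0, 0], [0, 0, 0]], [35, [0, 0, 0], [0, 0, 0]], [35, [0, 0, 0], [0, 0, 0]], [35, [0, 0, 0], [0, 0, 0]], [35, [0, 0, 0], [0, 0, 0]], [35, [0, 0, 0], [0, 0, 0]], [35, [0, 0, 0], [0, 0, 0]]])

```text
t: 40.65
tool_pos: [0.5739, 0.1662, 0.3101]
orientation: [0.001, 0.666, 0.746, 0.001]
wrist_force: [0.4, 0.2, -0.1]
grip_width: 0.0316
finger_force: 0.0
```

```bash
python3 chk.py | grep -E "diff|caddy|glue \["; python3 -c "
from bench import *
print(finish_job())"
```

```text
frame diff [3, 0, 0]
caddy [(array([378.8, 177.4]), 0.79), (array([183.3, 341.9]), 0.63)]
caddy_handle [(array([172.4, 304. ]), 0.94), (array([381.4, 138.2]), 0.82)]
glue [(array([391.4, 170.4]), 0.7), (array([330.8, 213.9]), 0.61), (array([316.5, 252.8]), 0.49), (array([379.9, 173.6]), 0.26)]
the job is handed in; nothing more can be done
None
```

The job is handed in at about 42 s: the caddy hangs still on the hook near the middle of its bar with the glue bottle in it, and the pot, ink and tape are where they were; on the first approach the caddy bumped the hook tip (wrist force about 11 N) and tipped in the grip, so I set it back down, checked the bottle was upright and hung it again.

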